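Put a mixed-up radio module rack right

ROBOT

A 6-joint arm with a two-finger parallel gripper is mounted at the origin on the work surface. World frame = base frame: x ahead of the robot, y to its left, z up, the work surface at z = 0. Lengths are in m, angles in rad, forces in N, time in s.
With the tool pointing down it reaches from about 0.25 to 0.775 m from the base axis. Payload 4 kg.
Tool frame: the origin (TCP) lies between the finger pads; the fingertips stand 25 mm ahead of it and the grasp point (between the pads) lies 6 mm ahead of it; z points along the fingers, y is the line along which they close (so a half turn about z gives the same grasp; the last joint's range is limited). The gripper opens to 94 mm and grips with 3 to 60 N. Pads are 16 mm wide; open, the fingers measure 119 mm over their backs; the gripper's body (75 mm by 177 mm) begins 78 mm behind the grasp point.
Start: joints at [-1.283, 0.087, 1.371, -0, 1.684, -0.103], TCP at [0.21, -0.509, 0.231] pointing down, gripper open.
Joint ranges: [-3.1, 3.1], [-0.76, 2.03], [0.27, 2.55], [-1.08, 4.22], [0.17, 2.65], [-2.57, 2.57]. Speed limits (rad/s): [2.79, 2.79, 3.14, 3.14, 3.14, 3.14].

INTERFACE

Orientations are given as a unit quaternion [x, y, z, w].
In Python, from workcell import status, optics, robot gives the robot as it stands.
- The arm moves only by the tool send_rows, never from a script. Its arguments are lists of equal length, an entry for each row: "jaw": the opening in per cent of the stroke, from 0 (shut) to 100 (fully open); "delta_pos": the shift along the tool's x, y, z in m, a list of three; "roll": the turn about the tool's z in rad. In form: {"jaw": [jaw, ...], "delta_pos": [[tx, ty, tz], ...], "roll": [roll, ...]}. A call has exactly 5 rows; each row shifts and turns the commanded pose from where the row before left it, along the tool's axes as they then stand; what a row does not reach is not made up. A row lasts 1/10 s, in which the tool goes at most 50 mm and 8.59 degrees, less where a joint would pass 70% of its speed; a pose out of reach is approached as far as the arm can. A call with a gripper value outside its range is refused whole. The fingers move at their own pace and stop on an object; the grip force is fixed at half the most. Time passes only in rows, so rows that do not move let the fingers close, or fill a call up. It gives the time, the measured TCP pose, the force, the opening and the grip force at its end, in the units of the state.
- status.observe(): the state, without advancing time (a new reading comes with each control period).
- optics.camera(name): name is "scene" or "side" or "wrist"; returns a dict with "frame" (400x640x3 uint8, red, green, blue), "mtx" (3x3 intrinsics, pixels), "camera_from_world" (4x4, takes a point from world to camera coordinates). Camera axes: x right, y down, z forward; pixel columns grow to the right and rows downward; lengths in m; the calibration is good to about 2 mm. A picture is of the moment at which its call begins. There is no depth.
- robot.sign_off(): hands the job in; it is judged then, once.
The state is a dict: "time_s": time; "q": joint angles; "qd": joint speeds; "tau": joint torques, N m; "ee_pos": TCP position; "eef_rot": TCP orientation; "wrist_force": force on the tool from outside, world axes, zero at the start; "wrist_torque": the same for the moment, N m; "gripper_width": opening from 0.0 (shut) to 1.0 (fully open); "grip_force": force on a finger pad.
Only numpy, scipy, OpenCV 4.12 (cv2) and the standard library are available. Lean on these libraries where they do the work, as an engineer would, in place of code of your own. Each camera call takes 0.05 s, during which the arm holds its last target. There are 200 camera calls.

TASK

The sloping aluminium rack is for passed radio modules (round white tag) and the flat grey tray is for rejects (white cross tag), but one reject was left in the rack. Move both rejects into the two nests of the flat tray and the loose passed module into the freed rack nest, leaving the passed module that is already in the rack where it is. Every module must sit right down in its nest, green side up, either way round; set them down gently without dropping them, and do not disturb the other things on the bench.

Things in the scene. Friction and masses are not known exactly. Their poses are not given: they have to be found in the camera images.
- pass_old_c (a point): radio module, black housing, green board on top, 84 x 44 x 28 mm, about 140 g; tag and metal shield stand 3 mm higher; brass connector 9 mm thick, 19 mm up, sticks out 12 mm at one end. White tag on top, other end: disc 32 mm across (passed). Point: centre of the housing, 14 mm up; x along the length to the connector, z out of the top. Starts in either rack nest, length along it. It stays.
- reject_old_c (a point): radio module, black housing, green board on top, 84 x 44 x 28 mm, about 140 g; tag and metal shield stand 3 mm higher; brass connector 9 mm thick, 19 mm up, sticks out 12 mm at one end. White tag on top, other end: cross of two 42 x 8 mm strips (rejected). Point: centre of the housing, 14 mm up; x along the length to the connector, z out of the top. Starts in either rack nest, length along it.
- pass_new_c (a point): radio module, black housing, green board on top, 84 x 44 x 28 mm, about 140 g; tag and metal shield stand 3 mm higher; brass connector 9 mm thick, 19 mm up, sticks out 12 mm at one end. White tag on top, other end: disc 32 mm across (passed). Point: centre of the housing, 14 mm up; x along the length to the connector, z out of the top. Starts flat on the table, left or right, any yaw.
- reject_new_c (a point): radio module, black housing, green board on top, 84 x 44 x 28 mm, about 140 g; tag and metal shield stand 3 mm higher; brass connector 9 mm thick, 19 mm up, sticks out 12 mm at one end. White tag on top, other end: cross of two 42 x 8 mm strips (rejected). Point: centre of the housing, 14 mm up; x along the length to the connector, z out of the top. Starts flat on the table, left or right, any yaw.
- rack_deck: sloping aluminium deck of the pass rack, 112 mm up the slope (x) by 270 mm (y), fixed. Origin at the centre of its top surface, 75 mm above the table; x points up the slope and away from the robot, rising 30 degrees, y along its length, z square to the deck, up and back towards the robot. Two nests, at y = +65 and -65 mm.
- rack_nest_a (a point): centre of the floor of the rack nest at y = +65 mm on the deck; axes as the deck. A 90 x 50 mm space (long side along y) for one module, either way round: ribs at its short ends and a block at each corner, 8 mm high; each long side is open over its middle 60 mm, room for a finger. Clearance 3 mm all round; the connector passes over the end rib.
- rack_nest_b (a point): centre of the floor of the rack nest at y = -65 mm on the deck; the same.
- reject_tray: flat grey tray, 120 mm (x) by 270 mm (y), floor 12 mm above the table, fixed. Origin at the centre of its underside. Two nests like the rack's, at y = +65 and -65 mm. The rack and the tray stand left and right of the mast, either way round.
- tray_nest_a (a point): centre of the floor of the tray nest at y = +65 mm (12 mm above the table). A 90 x 50 mm space (long side along y) for one module, either way round: ribs at its short ends and a block at each corner, 8 mm high; each long side is open over its middle 60 mm, room for a finger. Clearance 3 mm all round; the connector passes over the end rib.
- tray_nest_b (a point): centre of the floor of the tray nest at y = -65 mm; the same.
- mast: antenna mast, fixed, between rack and tray: round foot 64 mm across, 10 mm rod, 16 mm black antenna at the top, 310 mm tall in all. Origin under its foot. Carry modules round its robot side.
- spool: solder spool standing upright, 56 mm across, 50 mm tall; a bystander. Origin under its centre.
- jar: small amber jar, 40 mm across, 70 mm tall; a bystander. Origin under its centre.
- mug: white mug, 76 mm across, 90 mm tall; a bystander. Origin under its centre, handle at +y.
- adapter: black power adapter, 75 x 45 x 32 mm; a bystander. Origin under its centre.
- screwdriver: screwdriver 170 mm long, lying along x; a bystander. Origin under its middle.
- case: flat white plastic case, 70 x 90 x 25 mm; a bystander. Origin under its centre.
There are look-alikes about, which are no part of the job. What is shaped like the part that bears pass_old_c but purple is not meant.

How it is judged:
By the outcome, as a careful person would: the job done as asked, in the order asked, and still so for the second after the job is handed in, with the robot touching nothing.
It also fails if it takes over 72 s, if anything falls off the work surface, if the arm or the gripper's body presses on something with over 40 N, if the wrist force passes 120 N, or if a joint passes its speed limit or range.

## Working session

There is one attempt and no reset: what is moved stays moved. The work goes in short steps, Python scripts to look and compute and a tool call to move; the robot and the scene stay as the last step left them, time stands still between calls to the robot, and variables do not carry over. Pictures are saved under pics/ and viewed, at most 10 in all, crops included, and the job is handed in when it is done.

Besides the shell and the picture viewer there is one more tool, called after "Emit:" by a JSON object that holds its "name" and its "arguments", one argument or row to a line. send_rows: Moves the arm, as the interface text tells. Its arguments: {"type":"object","properties":{"jaw":{"type":"array"},"delta_pos":{"type":"array"},"roll":{"type":"array"}},"required":["jaw","delta_pos","roll"]}

```bash
ls; mkdir -p pics; cat > h.py <<'E'
import numpy as np,cv2
from workcell import status,optics,robot
from scipy.spatial.transform import Rotation as R
def grab(n,f):
    c=optics.camera(n); cv2.imwrite(f'pics/{f}.png',c['frame'][:,:,::-1]); np.savez(f'pics/{f}.npz',**c); return c
def load(f): return dict(np.load(f'pics/{f}.npz'))
def ray(c,uv):
    T=c['camera_from_world']; Rm=T[:3,:3]; o=-Rm.T@T[:3,3]
    d=Rm.T@np.linalg.inv(c['mtx'])@np.array([uv[0],uv[1],1.]); return o,d/np.linalg.norm(d)
def onz(c,uv,z):
    o,d=ray(c,uv); return o+d*(z-o[2])/d[2]
def tri(c1,p1,c2,p2):
    o1,d1=ray(c1,p1);o2,d2=ray(c2,p2)
    s=np.linalg.lstsq(np.c_[d1,-d2],o2-o1,rcond=None)[0]
    a=o1+s[0]*d1;b=o2+s[1]*d2
    return (a+b)/2,np.linalg.norm(a-b)
def proj(c,P):
    T=c['camera_from_world'];p=c['mtx']@(T[:3,:3]@np.asarray(P,float)+T[:3,3]);return p[:2]/p[2]
E
python3 - <<'E'
from h import *
np.set_printoptions(precision=3,suppress=True)
for n in('scene','side','wrist'):
    c=grab(n,n+'0');print(n,ray(c,(320,200)),c['mtx'][0,0])
s=status.observe();print(s['time_s'],s['ee_pos'],R.from_quat(s['eef_rot']).as_matrix(),s['gripper_width'],s['wrist_force'])
E
```

```text
pics
scene (array([ 1.057, -0.333,  0.87 ]), array([-0.554,  0.32 , -0.768])) 371.9684047675088
side (array([-0.065, -1.128,  0.915]), array([ 0.378,  0.746, -0.548])) 472.5846536251741
wrist (array([ 0.272, -0.483,  0.382]), array([-0.199, -0.075, -0.977])) 347.1222457752043
0.15 [ 0.209 -0.508  0.23 ] [[ 0.925  0.381 -0.   ]
 [ 0.381 -0.925  0.002]
 [ 0.    -0.002 -1.   ]] 1.0028456740554414 [0.093 0.831 0.38 ]
```

View pics/scene0.png

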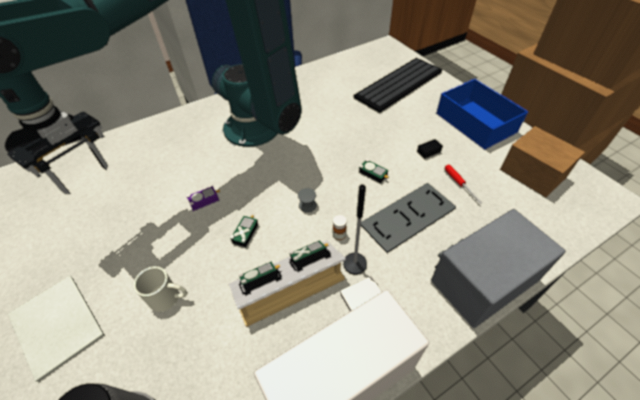

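View pics/side0.png

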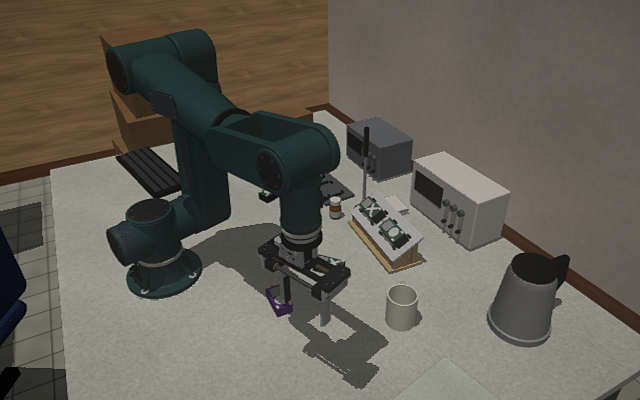

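Scene view: candidates are the loose modules at (245,230) and (375,170), the purple look-alike at (203,197), and the rack modules at (262,275) and (310,253). The tray is at (408,215), the mast at (358,235). Next I check the tags in one close composite.

```bash
python3 - <<'E'
from h import *
s=load('scene0')['frame'][:,:,::-1];d=load('side0')['frame'][:,:,::-1]
def cr(im,x,y,w=50,h=37): return cv2.resize(im[y-h:y+h,x-w:x+w],(400,296),interpolation=cv2.INTER_CUBIC)
m=np.vstack([np.hstack([cr(s,245,225),cr(s,375,170)]),np.hstack([cr(s,288,265),cr(d,385,220)])])
cv2.imwrite('pics/comp.png',m)
E
```

```text
(no output)
```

View pics/comp.png

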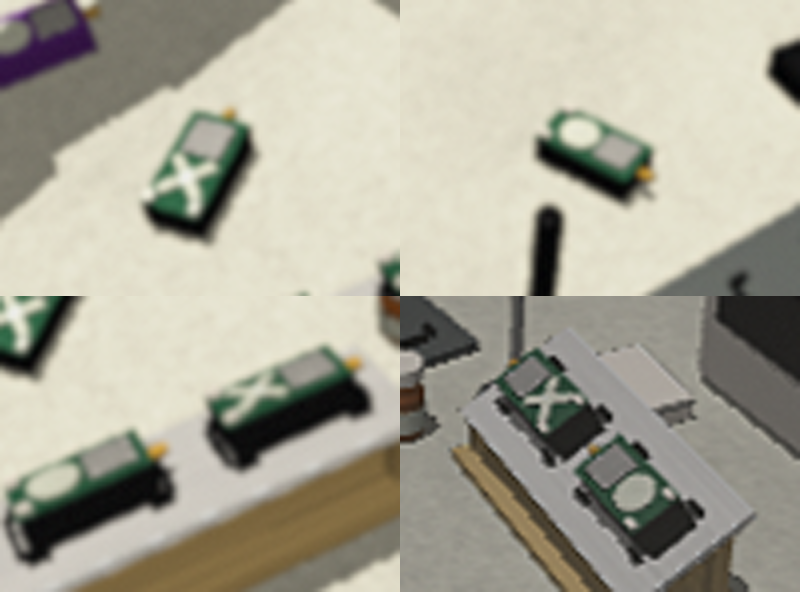

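The crops show: (245,230) cross = reject_new; (375,170) disc = pass_new; rack (310,253) cross = reject_old; rack (262,275) disc = pass_old; (203,197) purple = ignore. Now rough positions.

```bash
python3 - <<'E'
from h import *
np.set_printoptions(precision=3,suppress=True)
s=load('scene0');d=load('side0');w=load('wrist0')
for n,p,z in [('rejnew',(245,229),.028),('passnew',(374,170),.028),('mug',(155,290),.09),('spool',(308,195),.05),('jar',(340,222),.07),('mastfoot',(355,263),0),('purple',(203,196),.028)]: print(n,onz(s,p,z))
print('tray corners',[onz(s,p,.012)[:2] for p in [(362,225),(427,186),(455,208),(387,247)]])
# composite px -> image px : shields/tags in rack from both views
def S(x,y): return (288-50+x/4-.5, 265-37+(y-296)/4-.5)
def D(x,y): return (385-50+(x-400)/4-.5, 220-37+(y-296)/4-.5)
print('old rej X',tri(s,S(253,396),d,D(546,400)))
print('old pass disc',tri(s,S(55,480),d,D(636,492)))
print('shield rej',tri(s,S(308,371),d,D(530,374)))
print('shield pass',tri(s,S(110,454),d,D(608,468)))
print('mast top',tri(s,(362,187),d,(366,128)))
print('wrist R',w['camera_from_world'][:3,:3])
E
```

```text
rejnew [ 0.427 -0.213  0.028]
passnew [0.437 0.225 0.028]
mug [ 0.519 -0.467  0.09 ]
spool [ 0.431 -0.011  0.05 ]
jar [0.574 0.005 0.07 ]
mastfoot [ 0.666 -0.007 -0.   ]
purple [ 0.247 -0.269  0.028]
tray corners [array([0.581, 0.076]), array([0.569, 0.331]), array([0.678, 0.341]), array([0.677, 0.09 ])]
old rej X (array([ 0.614, -0.135,  0.098]), np.float64(0.004106873673416754))
old pass disc (array([ 0.605, -0.263,  0.1  ]), np.float64(0.0013096490186922897))
shield rej (array([ 0.62 , -0.101,  0.101]), np.float64(0.0005203089076010384))
shield pass (array([ 0.605, -0.228,  0.098]), np.float64(0.0006673746223767855))
mast top (array([ 0.666, -0.008,  0.305]), np.float64(0.00014008001231535447))
wrist R [[ 0.381 -0.925 -0.001]
 [-0.898 -0.37   0.236]
 [-0.218 -0.089 -0.972]]
```

Emit:
{"name": "send_rows", "arguments": {
  "jaw": [100,100,100,100,100],
  "delta_pos": [
    [0,0,-0.043],
    [0,0,-0.043],
    [0,0,-0.043],
    [0.0265,-0.0385,0],
    [0.0265,-0.0385,0]
  ],
  "roll": [0.13,0.13,0.13,0,0]
}}

```text
time_s: 0.65
ee_pos: [0.2627, -0.4318, 0.3608]
eef_rot: [1.0, -0.001, 0.001, 0.001]
wrist_force: [0.5, 0.2, -0.3]
gripper_width: 1.001
grip_force: 0.0
```

Emit:
{"name": "send_rows", "arguments": {
  "jaw": [100,100,100,100,100],
  "delta_pos": [
    [0.0265,-0.0385,0],
    [0.0265,-0.0385,0],
    [0.0265,-0.0385,0],
    [0.0265,-0.0385,0],
    [0.0265,-0.0385,0]
  ],
  "roll": [0,0,0,0,0]
}}

```text
time_s: 1.15
ee_pos: [0.3954, -0.2371, 0.3593]
eef_rot: [1.0, 0.0, -0.0, -0.0]
wrist_force: [-0.3, -0.3, 0.2]
gripper_width: 1.001
grip_force: 0.0
```

Emit:
{"name": "send_rows", "arguments": {
  "jaw": [100,100,100,100,100],
  "delta_pos": [
    [0.0265,-0.0385,0],
    [0,0,0],
    [0,0,0],
    [0,0,0],
    [0,0,0]
  ],
  "roll": [0,0,0,0,0]
}}

```text
time_s: 1.65
ee_pos: [0.4206, -0.2016, 0.3593]
eef_rot: [1.0, -0.001, -0.0, 0.0]
wrist_force: [-0.4, -0.8, 0.7]
gripper_width: 1.002
grip_force: 0.0
```

```bash
python3 - <<'E'
from h import *
c=grab('wrist','w1')
E
```

Emit:
{"name": "send_rows", "arguments": {
  "jaw": [100,100,100,100,100],
  "delta_pos": [
    [0,-0.048,0],
    [0,-0.048,0],
    [0,-0.048,0],
    [0,0,0],
    [0,0,0]
  ],
  "roll": [0,0,0,0,0]
}}

```text
time_s: 2.2
ee_pos: [0.421, -0.0566, 0.3598]
eef_rot: [1.0, 0.001, 0.0, 0.001]
wrist_force: [-0.1, -0.5, 1.0]
gripper_width: 0.998
grip_force: 0.0
```

```bash
python3 - <<'E'
from h import *
c=grab('wrist','w2')
E
```

Emit:
{"name": "send_rows", "arguments": {
  "jaw": [100,100,100,100,100],
  "delta_pos": [
    [0,-0.048,0],
    [0,-0.048,0],
    [0,-0.048,0],
    [0,0,0],
    [0,0,0]
  ],
  "roll": [0,0,0,0,0]
}}

```text
time_s: 2.75
ee_pos: [0.4215, 0.0866, 0.3591]
eef_rot: [1.0, -0.0, -0.0, 0.001]
wrist_force: [0.5, -0.9, -0.1]
gripper_width: 0.999
grip_force: 0.0
```

```bash
python3 - <<'E'
from h import *
c=grab('wrist','w3')
s=status.observe();print(s['time_s'],s['ee_pos'],R.from_quat(s['eef_rot']).as_matrix().round(3),s['q'])
a=[cv2.imread(f'pics/w{i}.png') for i in (1,2,3)]
m=np.zeros((600,800,3),np.uint8)
for k,(im,(x,y)) in enumerate(zip(a,[(0,0),(400,0),(0,300)])): m[y:y+250,x:x+400]=cv2.resize(im,(400,250),interpolation=cv2.INTER_AREA)
cv2.imwrite('pics/m1.png',m)
E
```

```text
2.8 [0.42155241 0.08593103 0.35915735] [[ 1.    -0.002 -0.001]
 [-0.002 -1.    -0.001]
 [-0.001  0.001 -1.   ]] [ 6.99979530e-02 -1.68206188e-01  1.36366767e+00 -1.19886563e-03
  1.94681356e+00  1.64211959e+00]
```

View pics/m1.png

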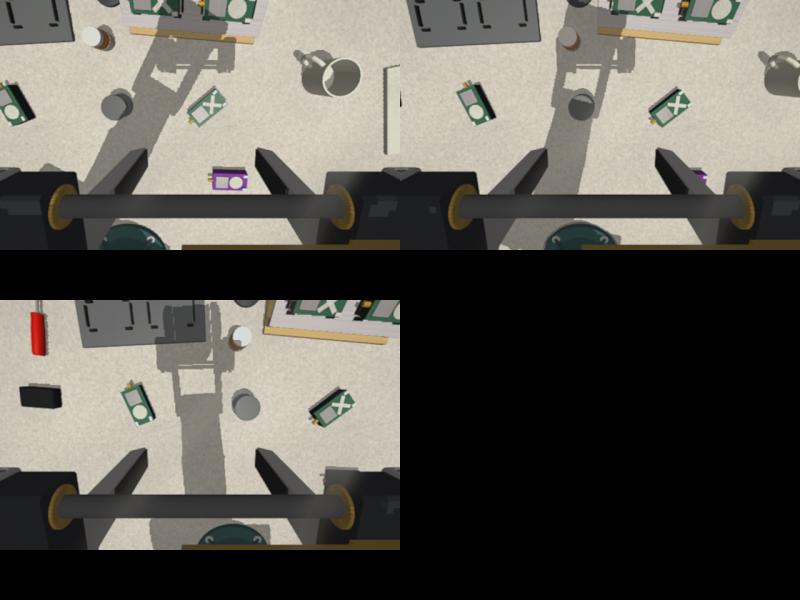

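The wrist views show reject_new at w1 (330,170), pass_new at w3 (220,165), and the rack and tray cut off at the top edge. I go forward to see those and measure the loose modules.

Emit:
{"name": "send_rows", "arguments": {
  "jaw": [100,100,100,100,100],
  "delta_pos": [
    [0.035,-0.03,-0.015],
    [0.035,-0.03,-0.015],
    [0.035,-0.03,-0.015],
    [0.015,0,0],
    [0,0,0]
  ],
  "roll": [0,0,0,0,0]
}}

```text
time_s: 3.3
ee_pos: [0.5438, 0.1753, 0.4022]
eef_rot: [1.0, -0.002, -0.001, 0.001]
wrist_force: [-0.9, -0.6, -0.1]
gripper_width: 0.998
grip_force: 0.0
```

```bash
python3 - <<'E'
from h import *
c=grab('wrist','w4')
E
```

Emit:
{"name": "send_rows", "arguments": {
  "jaw": [100,100,100,100,100],
  "delta_pos": [
    [0,0.045,0],
    [0,0.045,0],
    [0,0.045,0],
    [0,0,0],
    [0,0,0]
  ],
  "roll": [0,0,0,0,0]
}}

```text
time_s: 3.85
ee_pos: [0.54, 0.0405, 0.4052]
eef_rot: [1.0, -0.002, 0.0, -0.0]
wrist_force: [-0.2, 0.3, -0.2]
gripper_width: 0.999
grip_force: 0.0
```

```bash
python3 - <<'E'
from h import *
c=grab('wrist','w5')
E
```

Emit:
{"name": "send_rows", "arguments": {
  "jaw": [100,100,100,100,100],
  "delta_pos": [
    [0,0.048,0],
    [0,0.048,0],
    [0,0.048,0],
    [0,0.048,0],
    [0,0,0]
  ],
  "roll": [0,0,0,0,0]
}}

```text
time_s: 4.4
ee_pos: [0.5408, -0.1532, 0.4032]
eef_rot: [1.0, -0.003, -0.001, 0.0]
wrist_force: [0.3, 1.1, -0.9]
gripper_width: 1.001
grip_force: 0.0
```

```bash
cat >> h.py <<'E'
def greens(c,amin=300):
    hsv=cv2.cvtColor(c['frame'],cv2.COLOR_RGB2HSV)
    g=cv2.inRange(hsv,(55,80,30),(85,255,255))
    f=cv2.morphologyEx(g,cv2.MORPH_CLOSE,np.ones((9,9)))
    out=[]
    for k in cv2.findContours(f,cv2.RETR_EXTERNAL,cv2.CHAIN_APPROX_NONE)[0]:
        if cv2.contourArea(k)>amin:
            out.append(cv2.minAreaRect(k))
    return out
E
python3 - <<'E'
from h import *
np.set_printoptions(precision=1,suppress=True)
c=grab('wrist','w6');s=status.observe();print(s['time_s'],s['ee_pos'])
for n in ['w1','w2','w3','w4','w5','w6']:
    for r in greens(load(n)): 
        if r[0][1]<300: print(n,np.array(r[0]),np.array(r[1]),round(r[2],1))
m=np.zeros((600,800,3),np.uint8)
for n,(x,y) in zip(['w4','w5','w6'],[(0,0),(400,0),(0,300)]): m[y:y+300,x:x+400]=cv2.imread(f'pics/{n}.png')[:300,{'w4':20,'w5':120,'w6':200}[n]:][:,:400]
cv2.imwrite('pics/m2.png',m)
E
```

```text
4.45 [ 0.5 -0.2  0.4]
w1 [ 14.1 169.9] [67.5 32.5] 59.3
w1 [366.5  18. ] [36. 81.] 90.0
w1 [246.5  12. ] [24. 77.] 90.0
w2 [433.1 173.2] [30.3 61. ] 52.1
w2 [118.2 167.9] [62.  30.4] 62.8
w2 [500.   18.5] [37. 86.] 90.0
w2 [380.5  13.5] [27. 81.] 90.0
w3 [534.7 173.4] [28.9 64.1] 53.7
w3 [220.3 168.4] [59.7 31.3] 65.9
w3 [613.   17.4] [56.6 32.7] 7.1
w3 [502.9  10.9] [63.6 25.7] 6.7
w4 [552.9 116.7] [76.1 32.5] 4.6
w5 [478.9 242. ] [25.2 53. ] 54.1
w5 [547. 123.] [76.  31.7] 4.8
w5 [447.8 114.9] [70.1 32. ] 4.8
w6 [359.7 242. ] [26.4 51.5] 51.6
w6 [ 84.2 239.9] [53.4 26.1] 60.0
w6 [293.9 115.4] [66.2 31.2] 4.4
```

View pics/m2.png

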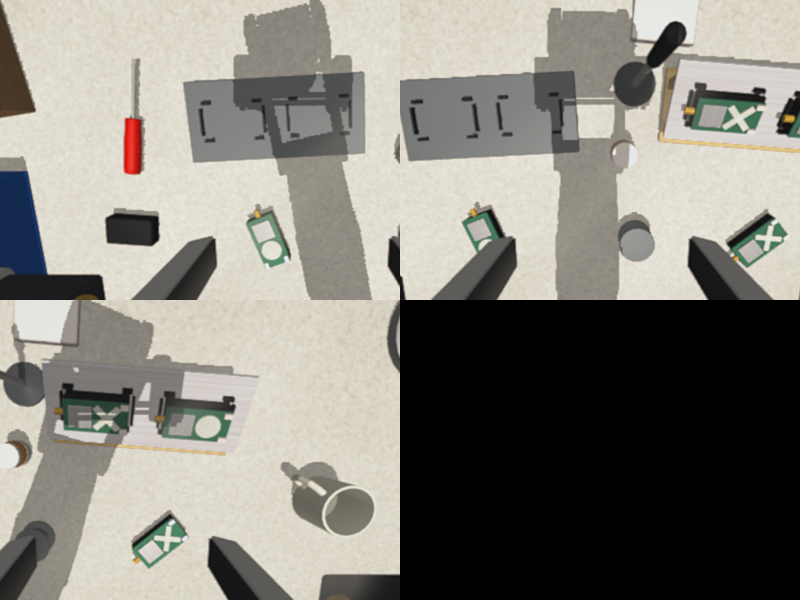

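m2 (native crops): w4 shows the tray with its dark ribs, w5 both, w6 the rack with cross module at w6 (295,115) and disc module at (395,115), both connectors towards +y. Now the geometry.

```bash
python3 - <<'E'
from h import *
np.set_printoptions(precision=4,suppress=True)
W={n:load(n) for n in ['w1','w2','w3','w4','w5','w6']}
def multi(obs):
    A=np.zeros((3,3));b=np.zeros(3)
    for n,p in obs:
        o,d=ray(W[n],p);M=np.eye(3)-np.outer(d,d);A+=M;b+=M@o
    return np.linalg.solve(A,b)
print('rejnew',multi([('w1',[330,170]),('w2',(433.1,173.2)),('w3',(534.7,173.4))][1:]),[onz(W[n],p,.029)[:2] for n,p in [('w2',(433.1,173.2)),('w3',(534.7,173.4)),('w6',(359.7,242))]])
print('passnew',multi([('w2',(118.2,167.9)),('w3',(220.3,168.4))]),[onz(W[n],p,.029)[:2] for n,p in [('w2',(118.2,167.9)),('w3',(220.3,168.4)),]])
print('rejold',multi([('w5',(447.8,114.9)),('w6',(293.9,115.4))]))
print('deck TL',multi([('w5',(402,58)),('w6',(243,60))]),'BL',multi([('w5',(382,137)),('w6',(253,140))]))
print('tray TR',multi([('w4',(382,72)),('w5',(295,71))]),'BR',multi([('w4',(385,153)),('w5',(299,151))]))
for z in (.012,): print('tray corners',[onz(W['w4'],p,z)[:2] for p in [(204,82),(382,72),(385,153),(213,161)]])
for n in ('w2','w3'):
  for r in greens(W[n]):
    if 100<r[0][1]<300:
      bx=cv2.boxPoints(r); P=np.array([onz(W[n],p,.029)[:2] for p in bx]); e=P-np.roll(P,1,0); print(n,'edges',np.linalg.norm(e,axis=1),np.degrees(np.arctan2(e[:,1],e[:,0])),P.mean(0))
for n in('w4','w5','w6'):
  hs=cv2.cvtColor(W[n]['frame'],cv2.COLOR_RGB2HSV); m=cv2.inRange(hs[:,:,2],0,48)
  N,l,st,ce=cv2.connectedComponentsWithStats(m)
  for i in range(1,N):
    if 15<st[i,4]<700 and ce[i,1]<190: print(n,st[i],ce[i],onz(W[n],ce[i],.02)[:2])
E
```

```text
rejnew [ 0.4217 -0.2148  0.0248] [array([ 0.4225, -0.2134]), array([ 0.4221, -0.2122]), array([ 0.4242, -0.2144])]
passnew [0.4289 0.2276 0.0256] [array([0.4294, 0.2256]), array([0.4292, 0.2266])]
rejold [ 0.6187 -0.1196  0.1039]
deck TL [ 0.6853 -0.0589  0.1013] BL [ 0.587  -0.0512  0.024 ]
tray TR [ 0.6879  0.0806 -0.0137] BR [0.5669 0.0753 0.0094]
tray corners [array([0.6715, 0.3472]), array([0.6844, 0.0849]), array([0.5665, 0.0758]), array([0.5553, 0.3431])]
w2 edges [0.0447 0.0817 0.0436 0.083 ] [  39.5596  -50.6455 -138.6904  130.1285] [ 0.4221 -0.2131]
w2 edges [0.0826 0.0439 0.0816 0.0456] [  20.0491  -64.7507 -158.786   116.2194] [0.4287 0.2254]
w3 edges [0.044  0.0831 0.0429 0.0844] [  40.314   -50.9132 -137.9176  129.8493] [ 0.4217 -0.2118]
w3 edges [0.0815 0.0439 0.0807 0.0456] [  20.1382  -66.9142 -158.6875  113.9751] [0.4285 0.2264]
w4 [521  85  12   6  51] [526.3922  87.3922] [ 0.6615 -0.1259]
w4 [579  90  13   5  42] [584.9762  91.9286] [ 0.6549 -0.2128]
w4 [359  94   9   3  21] [363.2381  95.    ] [0.6517 0.1126]
w4 [621  94  13   5  49] [626.8367  95.6327] [ 0.6495 
[... 1167 characters left out ...]
 34] [332.3235 108.6471] [ 0.63   -0.1705]
w6 [50 98 12  3 32] [55.75  99.125] [0.6456 0.2368]
w6 [  0 101  12   3  30] [  5.9 102.2] [0.6417 0.3111]
w6 [148 100   7  27  81] [151.2716 112.716 ] [0.6256 0.0986]
w6 [ 61 105  10  26 116] [ 65.6121 117.5   ] [0.6194 0.2271]
w6 [ 85 104   9  26 105] [ 89.2667 116.4   ] [0.6208 0.1916]
w6 [423 104  11   7  49] [428.8163 107.4082] [ 0.631  -0.3136]
w6 [  0 109  11  26 138] [  4.2391 121.7174] [0.6138 0.3197]
w6 [144 131  10   3  17] [148.9412 131.7059] [0.598  0.1055]
w6 [ 94 134  11   2  19] [ 99.6316 134.5789] [0.5942 0.1803]
w6 [ 59 136  11   2  19] [ 64.6316 136.5789] [0.5916 0.2336]
w6 [  9 138  12   3  21] [ 15.4762 139.5238] [0.5876 0.3086]
```

Measured: reject_new (0.422,-0.213), long axis 130°, z≈0.027. pass_new is at (0.4286,0.226), 20°. Tray nests are at about (0.6235,0.146) and (0.617,0.275), yaw about 2.8°. reject_old top centre is about (0.617,-0.1185,0.100), rack yaw about -4.8°. All consistent with the given sizes. Approach reject_new.

Emit:
{"name": "send_rows", "arguments": {
  "jaw": [100,100,100,100,100],
  "delta_pos": [
    [-0.04,0.02,0],
    [-0.04,0.02,0],
    [-0.039,0.02,0],
    [0,0,0.016],
    [0,0,0.016]
  ],
  "roll": [0,0,0,-0.142,-0.142]
}}

```text
time_s: 4.95
ee_pos: [0.4219, -0.2079, 0.3739]
eef_rot: [0.989, 0.145, 0.002, 0.001]
wrist_force: [-0.6, 0.4, -0.5]
gripper_width: 0.998
grip_force: 0.0
```

Emit:
{"name": "send_rows", "arguments": {
  "jaw": [100,100,100,100,100],
  "delta_pos": [
    [0,0,0.016],
    [0,0,0.016],
    [0,0,0.016],
    [0,0,0.016],
    [0,0,0.016]
  ],
  "roll": [-0.142,-0.142,-0.142,-0.142,-0.142]
}}

```text
time_s: 5.45
ee_pos: [0.4228, -0.2071, 0.2923]
eef_rot: [0.877, 0.481, 0.001, 0.0]
wrist_force: [-0.7, -0.4, -0.4]
gripper_width: 0.999
grip_force: 0.0
```

Emit:
{"name": "send_rows", "arguments": {
  "jaw": [100,100,100,100,100],
  "delta_pos": [
    [0,0,0.016],
    [0,0,0.016],
    [0,0,0.016],
    [0,0,0.016],
    [0,0,0.016]
  ],
  "roll": [-0.142,-0.142,-0.142,-0.142,-0.142]
}}

```text
time_s: 5.95
ee_pos: [0.4229, -0.2071, 0.2123]
eef_rot: [0.655, 0.756, 0.0, 0.0]
wrist_force: [0.6, -1.3, -0.5]
gripper_width: 0.997
grip_force: 0.0
```

Emit:
{"name": "send_rows", "arguments": {
  "jaw": [100,100,100,100,100],
  "delta_pos": [
    [0,0,0.016],
    [0,0,0.016],
    [0,0,0.016],
    [0,0,0.016],
    [0,0,0]
  ],
  "roll": [-0.142,-0.142,-0.142,-0.142,0]
}}

```text
time_s: 6.45
ee_pos: [0.4216, -0.2065, 0.1465]
eef_rot: [0.42, 0.908, 0.001, -0.002]
wrist_force: [-0.4, -0.8, -0.3]
gripper_width: 0.999
grip_force: 0.0
```

```bash
cat >> h.py <<'E'
def tool():
    s=status.observe(); return np.array(s['ee_pos']),R.from_quat(s['eef_rot']).as_matrix()
def to(P):
    p,M=tool(); return M.T@(np.asarray(P)-p)
E
python3 - <<'E'
from h import *
np.set_printoptions(precision=4,suppress=True)
s=status.observe();p,M=tool();print(s['time_s'],p,np.degrees(np.arctan2(M[1,0],M[0,0])),M[:,2])
c=grab('wrist','w7')
for r in greens(c): 
    bx=cv2.boxPoints(r); P=np.array([onz(c,q,.029)[:2] for q in bx]); e=P-np.roll(P,1,0); print(r[0],np.linalg.norm(e,axis=1),np.degrees(np.arctan2(e[:,1],e[:,0])),P.mean(0))
print(to([.422,-.213,.029]))
E
```

```text
6.45 [ 0.4216 -0.2065  0.1465] 130.3819772161722 [-0.0034  0.003  -1.    ]
(315.0, 255.0) [0.025  0.0176 0.0246 0.0176] [-139.6069  129.5389   40.3909  -49.3069] [ 0.4406 -0.2389]
(332.5, 230.5) [0.0124 0.0399 0.012  0.0399] [-139.6081  130.5007   40.387   -48.9222] [ 0.438  -0.2137]
(296.4273986816406, 177.03973388671875) [0.0194 0.0358 0.0189 0.0362] [176.2437  86.8237  -2.5436 -92.4901] [ 0.3877 -0.1988]
[-0.0045 -0.0038  0.1189]
```

Emit:
{"name": "send_rows", "arguments": {
  "jaw": [100,100,100,100,100],
  "delta_pos": [
    [-0.0045,-0.004,0.03],
    [0,0,0.03],
    [0,0,0.03],
    [0,0,0.018],
    [0,0,0.009]
  ],
  "roll": [0,0,0,0,0]
}}

```text
time_s: 7.0
ee_pos: [0.4221, -0.2143, 0.0308]
eef_rot: [0.421, 0.907, 0.0, -0.001]
wrist_force: [0.4, 0.8, 0.1]
gripper_width: 0.999
grip_force: 0.0
```

Emit:
{"name": "send_rows", "arguments": {
  "jaw": [70,50,40,30,30],
  "delta_pos": [
    [0,0,0],
    [0,0,0],
    [0,0,0],
    [0,0,0],
    [0,0,0]
  ],
  "roll": [0,0,0,0,0]
}}

```text
time_s: 7.5
ee_pos: [0.4226, -0.2157, 0.0323]
eef_rot: [0.421, 0.907, -0.0, 0.001]
wrist_force: [0.5, -0.0, 0.1]
gripper_width: 0.608
grip_force: 0.0
```

Emit:
{"name": "send_rows", "arguments": {
  "jaw": [30,30,30,30,30],
  "delta_pos": [
    [0,0,0],
    [0,0,0],
    [0,0,-0.02],
    [0,0,-0.04],
    [0,0,-0.04]
  ],
  "roll": [0,0,0,0,0]
}}

```text
time_s: 8.0
ee_pos: [0.421, -0.2147, 0.1311]
eef_rot: [0.421, 0.907, 0.0, -0.002]
wrist_force: [0.8, -0.2, -1.0]
gripper_width: 0.47
grip_force: 30.0
```

```bash
python3 - <<'E'
from h import *
p,M=tool();print(p)
a=grab('wrist','w8');b=grab('scene','s8');d=grab('side','d8')
m=np.zeros((600,800,3),np.uint8)
m[:300,:480]=a['frame'][100:,80:560,::-1];m[300:,:400]=cv2.resize(b['frame'][120:295,180:400,::-1],(400,300));m[300:,400:]=cv2.resize(d['frame'][130:310,230:450,::-1],(400,300))
cv2.imwrite('pics/m3.png',m)
E
```

```text
[ 0.42101483 -0.21473237  0.1310871 ]
```

View pics/m3.png

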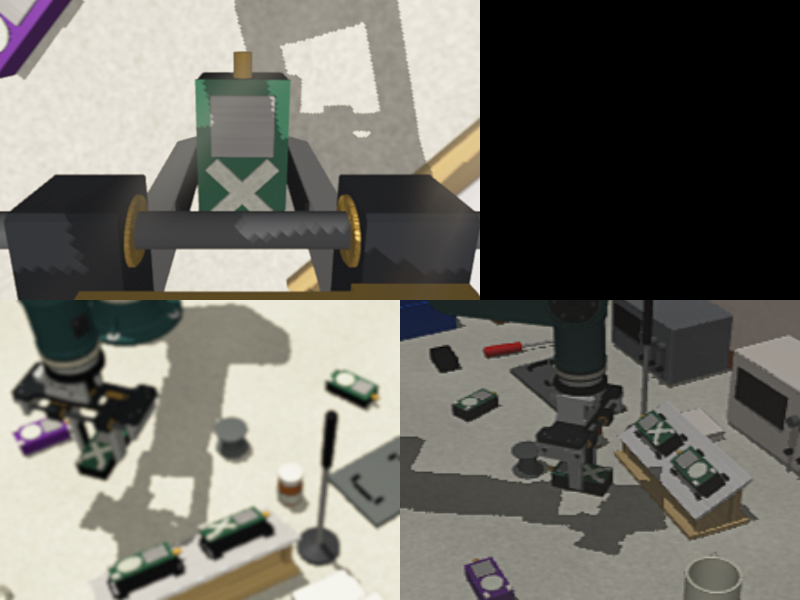

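m3: reject_new is held square (connector forward, board edge at w8 ≈ (322,181)); the scene is otherwise unchanged.

```bash
python3 - <<'E'
from h import *
np.set_printoptions(precision=4,suppress=True)
c=load('w8');p,M=tool()
z=p[2]-.0318+.028
print(M.T@(onz(c,(322,181),z)-p), M.T@(onz(c,(322,173),z-.028)-p),np.degrees(np.arctan2(M[1,0],M[0,0])))
E
```

```text
[ 0.0465 -0.0015  0.0035] [ 0.0465 -0.0016  0.0315] 130.215332141661
```

Emit:
{"name": "send_rows", "arguments": {
  "jaw": [30,30,30,30,30],
  "delta_pos": [
    [0,0,-0.008],
    [0,0,-0.008],
    [0,0,-0.008],
    [0,0,-0.008],
    [0,0,-0.008]
  ],
  "roll": [0.1306,0.1306,0.1306,0.1306,0.1306]
}}

```text
time_s: 8.65
ee_pos: [0.421, -0.2147, 0.1691]
eef_rot: [0.692, 0.722, -0.0, -0.002]
wrist_force: [-0.4, -0.3, -1.6]
gripper_width: 0.465
grip_force: 30.0
```

Emit:
{"name": "send_rows", "arguments": {
  "jaw": [30,30,30,30,30],
  "delta_pos": [
    [0.025,0.001,0],
    [0.045,0.002,0],
    [0.045,0.002,0],
    [0.045,0.002,0],
    [0.045,0.002,0]
  ],
  "roll": [0,0,0,0,0]
}}

```text
time_s: 9.15
ee_pos: [0.4195, -0.0085, 0.169]
eef_rot: [0.69, 0.724, -0.001, -0.002]
wrist_force: [0.5, -0.1, -0.9]
gripper_width: 0.468
grip_force: 30.0
```

Emit:
{"name": "send_rows", "arguments": {
  "jaw": [30,30,30,30,30],
  "delta_pos": [
    [0.045,0.002,0],
    [0.045,0.002,0],
    [0.045,0.002,0],
    [0.025,0.004,0],
    [0.022,0.038,0]
  ],
  "roll": [0,0,0,0,0]
}}

```text
time_s: 9.65
ee_pos: [0.4562, 0.1756, 0.1688]
eef_rot: [0.688, 0.725, -0.003, -0.002]
wrist_force: [0.6, -0.9, -1.8]
gripper_width: 0.469
grip_force: 30.0
```

Emit:
{"name": "send_rows", "arguments": {
  "jaw": [30,30,30,30,30],
  "delta_pos": [
    [0.022,0.041,0],
    [0.022,0.041,0],
    [0.022,0.041,0.01],
    [0.022,0.037,0.025],
    [0,0,0.04]
  ],
  "roll": [0,0,0,0,0]
}}

```text
time_s: 10.15
ee_pos: [0.6197, 0.2723, 0.0934]
eef_rot: [0.689, 0.725, 0.001, 0.0]
wrist_force: [-1.1, -0.6, -2.1]
gripper_width: 0.464
grip_force: 30.0
```

```bash
python3 - <<'E'
from h import *
np.set_printoptions(precision=4,suppress=True)
p,M=tool();print(status.observe()['time_s'],p,np.degrees(np.arctan2(M[1,0],M[0,0])))
a=grab('wrist','w9')
cv2.imwrite('pics/w9c.png',cv2.resize(a['frame'][80:340,120:520,::-1],(800,520),interpolation=cv2.INTER_CUBIC))
b=grab('scene','s9');
E
```

```text
10.15 [0.6197 0.2723 0.0934] 92.8678755679605
```

View pics/w9c.png

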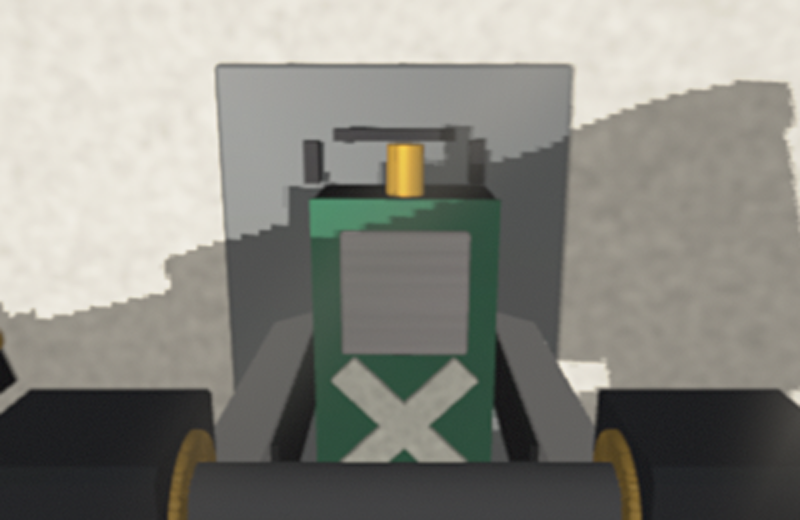

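```bash
python3 - <<'E'
from h import *
np.set_printoptions(precision=4,suppress=True)
c=load('w9');p,M=tool()
f=lambda u,v,z:(M.T@(onz(c,(120+u/2,80+v/2),z)-p))[:2]
zb=p[2]-.0318+.028
print('tray corners',f(216,65,.012),f(573,65,.012))
print('rib ends top near edge',f(333,140,.02),f(470,140,.02),'far',f(333,127,.02),f(470,127,.02))
print('blocks', f(303,160,.02),f(322,160,.02),f(470,160,.02),f(486,160,.02))
print('board corners',f(311,199,zb),f(499,199,zb),'side lower',f(316,440,zb),f(492,440,zb))
print('nest from global', to([.617,.275,0])[:2])
E
```

```text
tray corners [ 0.0791 -0.0501] [0.0792 0.0659]
rib ends top near edge [ 0.0556 -0.0121] [0.0556 0.032 ] far [ 0.0597 -0.012 ] [0.0597 0.0319]
blocks [ 0.0491 -0.022 ] [ 0.0491 -0.0158] [0.0492 0.0321] [0.0492 0.0373]
board corners [ 0.0455 -0.0131] [0.0455 0.0321] side lower [-0.0181 -0.0137] [-0.0182  0.0324]
nest from global [0.0071 0.0087]
```

```bash
python3 - <<'E'
from h import *
np.set_printoptions(precision=4,suppress=True)
s=status.observe();p,M=tool();print(s['time_s'],p,M,s['wrist_force'],s['gripper_width'])
for n in('w8','w9'):
    T=load(n)['camera_from_world'];print(n,-T[:3,:3].T@T[:3,3])
E
```

```text
10.25 [0.6103 0.2681 0.0844] [[-0.0495  0.9986 -0.0199]
 [ 0.9988  0.0494 -0.0071]
 [-0.0061 -0.0202 -0.9998]] [-0.5798 -0.6443 -2.1499] 0.46723417386715194
w8 [ 0.3769 -0.1634  0.2838]
w9 [0.6153 0.3398 0.246 ]
```

```bash
python3 - <<'E'
from h import *
np.set_printoptions(precision=4,suppress=True)
for i in range(4):
    s=status.observe();print(s['time_s'],s['ee_pos'],s['eef_rot'],np.array(s['q']),np.array(s['qd']))
    c=optics.camera('wrist');T=c['camera_from_world'];print(-T[:3,:3].T@T[:3,3])
E
```

```text
10.25 [0.6103 0.2681 0.0844] [ 0.6894  0.7243 -0.0094 -0.0048] [ 0.329   0.4232  1.2515 -0.0003  1.488   0.2796] [-0.0065 -0.0886 -0.0409  0.0025  0.0594 -0.0007]
[0.6094 0.3369 0.2365]
10.3 [0.6117 0.2684 0.089 ] [ 0.6895  0.7243 -0.0065 -0.0033] [ 0.3287  0.4187  1.2483 -0.0002  1.4892  0.2796] [-0.0068 -0.0868 -0.0725  0.0007  0.0011 -0.0002]
[0.6099 0.3368 0.2411]
10.35 [0.6136 0.2689 0.0933] [ 0.6896  0.7242 -0.0031 -0.0016] [ 0.3285  0.4147  1.2449 -0.0001  1.4889  0.2796] [-0.0051 -0.0687 -0.0632  0.0013 -0.0085  0.0012]
[0.6107 0.337  0.2456]
10.4 [0.6151 0.2693 0.0965] [ 0.6896  0.7242 -0.0005 -0.0002] [ 0.3284  0.4118  1.2423 -0.0001  1.4886  0.2796] [-0.0028 -0.0493 -0.0404  0.0013 -0.0043 -0.0007]
[0.6113 0.3371 0.2489]
```

Emit:
{"name": "send_rows", "arguments": {
  "jaw": [30,30,30,30,30],
  "delta_pos": [
    [0,0,0],
    [0,0,0],
    [0,0,0],
    [0,0,0],
    [0,0,0]
  ],
  "roll": [0,0,0,0,0]
}}

```text
time_s: 10.95
ee_pos: [0.6156, 0.2696, 0.0968]
eef_rot: [0.69, 0.724, 0.0, 0.0]
wrist_force: [0.3, -0.3, -1.3]
gripper_width: 0.467
grip_force: 30.0
```

```bash
python3 - <<'E'
from h import *
np.set_printoptions(precision=4,suppress=True)
for i in range(1):
    s=status.observe();print(s['time_s'],s['ee_pos'],s['eef_rot'],np.array(s['q']),np.array(s['qd']))
    c=grab('wrist','w10');T=c['camera_from_world'];print(-T[:3,:3].T@T[:3,3])
E
```

```text
10.95 [0.6156 0.2696 0.0968] [0.6896 0.7242 0.0002 0.0001] [ 0.3285  0.4118  1.2416 -0.0001  1.4877  0.2796] [ 0.      0.0065  0.0022  0.0022 -0.001   0.0011]
[0.6116 0.3373 0.2493]
```

```bash
python3 - <<'E'
from h import *
np.set_printoptions(precision=4,suppress=True)
c=load('w9');p=np.array([.6197,.2723,.0934]);M=R.from_quat([.689,.725,.001,0]).as_matrix()
g=lambda u,v,z:onz(c,(120+u/2,80+v/2),z)
f=lambda u,v,z:(M.T@(g(u,v,z)-p))[:2]
zb=p[2]-.0318+.028
for k,q in dict(tray1=(216,65,.012),tray2=(573,65,.012),rib1=(333,133,.02),rib2=(470,133,.02),blk1=(322,160,.02),blk2=(470,160,.02),b1=(311,199,zb),b2=(499,199,zb)).items(): print(k,g(*q)[:2],f(*q))
# same by masks in settled w10: tray far edge, green front edge
c=load('w10');p,M=tool();hs=cv2.cvtColor(c['frame'],cv2.COLOR_RGB2HSV)
g=cv2.inRange(hs,(55,80,20),(85,255,255));ys,xs=np.nonzero(g[:280]);k=(xs>250)&(xs<400)
print('green',ys[k].min(),np.percentile(xs[k],[1,99]))
for u in(240,270,300,340): print(u,[int(v) for v in np.nonzero(np.abs(np.diff(c['frame'][60:260,u].astype(int).sum(1)))>60)[0]+60])
for v in (140,): print(v,[int(x) for x in np.nonzero(np.abs(np.diff(c['frame'][v,200:430].astype(int).sum(1)))>60)[0]+200])
E
```

```text
tray1 [0.5549 0.3441] [ 0.0749 -0.0612]
tray2 [0.6708 0.3499] [0.0748 0.0548]
rib1 [0.5941 0.3247] [ 0.0536 -0.023 ]
rib2 [0.6381 0.3269] [0.0535 0.021 ]
blk1 [0.5908 0.3159] [ 0.045  -0.0268]
blk2 [0.6387 0.3183] [0.0449 0.0212]
b1 [0.596  0.3143] [ 0.0432 -0.0215]
b2 [0.6387 0.3165] [0.0431 0.0212]
green 178 [276. 368.]
240 [106, 107, 108, 109, 197]
270 [106, 107, 108, 171]
300 [106, 107, 109, 138, 139, 145, 146, 171, 172, 178, 179, 193, 256]
340 [106, 107, 138, 139, 145, 146, 160, 179, 256, 257]
140 [235, 236, 293, 294, 354, 411]
```

Emit:
{"name": "send_rows", "arguments": {
  "jaw": [30,30,30,30,30],
  "delta_pos": [
    [0.006,0.0016,0.01],
    [0,0,0.015],
    [0,0,0.012],
    [0,0,0.004],
    [0,0,0]
  ],
  "roll": [0,0,0,0,0]
}}

```text
time_s: 11.5
ee_pos: [0.6158, 0.2753, 0.0531]
eef_rot: [0.69, 0.724, -0.002, -0.001]
wrist_force: [-0.4, -0.3, -0.6]
gripper_width: 0.465
grip_force: 30.0
```

Emit:
{"name": "send_rows", "arguments": {
  "jaw": [30,30,30,30,30],
  "delta_pos": [
    [0,0,0.003],
    [0,0,0.003],
    [0,0,0.003],
    [0,0,0.002],
    [0,0,0]
  ],
  "roll": [0,0,0,0,0]
}}

```text
time_s: 12.0
ee_pos: [0.6167, 0.2756, 0.0441]
eef_rot: [0.69, 0.724, -0.0, -0.0]
wrist_force: [0.1, 0.5, -1.5]
gripper_width: 0.472
grip_force: 30.0
```

Emit:
{"name": "send_rows", "arguments": {
  "jaw": [30,30,30,30,30],
  "delta_pos": [
    [0,0,0],
    [0,0,0],
    [0,0,0],
    [0,0,0],
    [0,0,0]
  ],
  "roll": [0,0,0,0,0]
}}

```text
time_s: 12.5
ee_pos: [0.617, 0.2757, 0.0445]
eef_rot: [0.69, 0.724, 0.0, 0.0]
wrist_force: [0.3, 0.1, -2.0]
gripper_width: 0.462
grip_force: 30.0
```

Emit:
{"name": "send_rows", "arguments": {
  "jaw": [30,30,30,30,30],
  "delta_pos": [
    [0,0,0.001],
    [0,0,0.0007],
    [0,0,0],
    [0,0,0],
    [0,0,0]
  ],
  "roll": [0,0,0,0,0]
}}

```text
time_s: 13.0
ee_pos: [0.6171, 0.2758, 0.0437]
eef_rot: [0.69, 0.724, 0.0, 0.0]
wrist_force: [-2.3, -0.0, 6.0]
gripper_width: 0.464
grip_force: 30.0
```

Emit:
{"name": "send_rows", "arguments": {
  "jaw": [55,65,70,70,70],
  "delta_pos": [
    [0,0,0],
    [0,0,0],
    [0,0,0],
    [0,0,0],
    [0,0,-0.005]
  ],
  "roll": [0,0,0,0,0]
}}

```text
time_s: 13.5
ee_pos: [0.6162, 0.2755, 0.0466]
eef_rot: [0.69, 0.724, -0.001, -0.0]
wrist_force: [-0.1, -0.1, -0.8]
gripper_width: 0.699
grip_force: 0.0
```

Emit:
{"name": "send_rows", "arguments": {
  "jaw": [70,80,100,100,100],
  "delta_pos": [
    [0,0,-0.03],
    [0,0,-0.045],
    [0,0,-0.045],
    [0,0,-0.03],
    [0,0,0]
  ],
  "roll": [0,0,0,0,0]
}}

```text
time_s: 14.0
ee_pos: [0.6195, 0.2767, 0.2058]
eef_rot: [0.69, 0.724, 0.006, 0.003]
wrist_force: [1.2, 0.0, 0.8]
gripper_width: 0.984
grip_force: 0.0
```

Emit:
{"name": "send_rows", "arguments": {
  "jaw": [100,100,100,100,100],
  "delta_pos": [
    [0,0,0],
    [0,0,0],
    [0,0,0],
    [0,0,0],
    [0,0,0]
  ],
  "roll": [0,0,0,0,0]
}}

```text
time_s: 14.5
ee_pos: [0.6165, 0.2756, 0.1964]
eef_rot: [0.69, 0.724, -0.001, -0.0]
wrist_force: [-0.6, 0.1, -0.3]
gripper_width: 0.998
grip_force: 0.0
```

```bash
python3 - <<'E'
from h import *
np.set_printoptions(precision=4,suppress=True)
p,M=tool();print(p)
c=grab('wrist','w11');grab('scene','s11')
hs=cv2.cvtColor(c['frame'],cv2.COLOR_RGB2HSV)
g=cv2.inRange(hs,(55,80,15),(85,255,255)); g[300:]=0
g=cv2.morphologyEx(g,cv2.MORPH_CLOSE,np.ones((21,21)))
for k in cv2.findContours(g,cv2.RETR_EXTERNAL,cv2.CHAIN_APPROX_NONE)[0]:
    if cv2.contourArea(k)>800:
        bx=cv2.boxPoints(cv2.minAreaRect(k));P=np.array([onz(c,q,.040)[:2] for q in bx]);e=np.linalg.norm(P-np.roll(P,1,0),axis=1);print(bx.round(),e,P.mean(0),P)
E
```

```text
[0.6165 0.2756 0.1964]
[[ 80. 226.]
 [161. 199.]
 [175. 241.]
 [ 94. 268.]] [0.0424 0.0825 0.0412 0.0851] [0.4361 0.2347] [[0.3928 0.2402]
 [0.4698 0.2698]
 [0.4804 0.23  ]
 [0.4013 0.1987]]
```

Contact was felt at the expected floor height, so reject_new is down. Now to the rack for reject_old.

Emit:
{"name": "send_rows", "arguments": {
  "jaw": [100,100,100,100,100],
  "delta_pos": [
    [0.002,-0.039,-0.018],
    [0.002,-0.039,-0.018],
    [0.002,-0.039,-0.018],
    [-0.03,-0.0015,0],
    [-0.048,-0.0024,0]
  ],
  "roll": [0,0,0,0,0]
}}

```text
time_s: 15.1
ee_pos: [0.4988, 0.1994, 0.2532]
eef_rot: [0.688, 0.726, 0.002, 0.001]
wrist_force: [0.5, -1.3, -1.0]
gripper_width: 1.001
grip_force: 0.0
```

Emit:
{"name": "send_rows", "arguments": {
  "jaw": [100,100,100,100,100],
  "delta_pos": [
    [-0.048,-0.0024,0],
    [-0.048,-0.0024,0],
    [-0.048,-0.0024,0],
    [-0.048,-0.0024,0],
    [-0.048,-0.0024,0]
  ],
  "roll": [0,0,0,0,0]
}}

```text
time_s: 15.6
ee_pos: [0.4991, -0.0442, 0.2521]
eef_rot: [0.689, 0.724, 0.0, 0.0]
wrist_force: [0.5, 0.3, -0.4]
gripper_width: 0.997
grip_force: 0.0
```

Emit:
{"name": "send_rows", "arguments": {
  "jaw": [100,100,100,100,100],
  "delta_pos": [
    [-0.048,-0.0024,0],
    [-0.027,-0.0014,0],
    [0,0,0],
    [0,0,0],
    [0,0,0]
  ],
  "roll": [0,0,-0.144,-0.144,-0.144]
}}

```text
time_s: 16.1
ee_pos: [0.4992, -0.118, 0.2519]
eef_rot: [0.516, 0.856, 0.0, 0.0]
wrist_force: [0.1, -0.7, 0.2]
gripper_width: 1.0
grip_force: 0.0
```

Emit:
{"name": "send_rows", "arguments": {
  "jaw": [100,100,100,100,100],
  "delta_pos": [
    [0,0,0],
    [0,0,0],
    [0,0,0],
    [0,0,0],
    [0,0,0]
  ],
  "roll": [-0.144,-0.144,-0.144,-0.144,-0.144]
}}

```text
time_s: 16.6
ee_pos: [0.4993, -0.1175, 0.2519]
eef_rot: [0.181, 0.983, -0.0, 0.0]
wrist_force: [0.3, 1.3, 0.4]
gripper_width: 1.0
grip_force: 0.0
```

Emit:
{"name": "send_rows", "arguments": {
  "jaw": [100,100,100,100,100],
  "delta_pos": [
    [0,0,0],
    [0,0,0],
    [0,0,0],
    [0,0,0],
    [0,0,0]
  ],
  "roll": [-0.144,-0.144,0,0,0]
}}

```text
time_s: 17.1
ee_pos: [0.4993, -0.1175, 0.2519]
eef_rot: [0.042, 0.999, -0.0, 0.0]
wrist_force: [1.0, 0.0, -0.4]
gripper_width: 1.0
grip_force: 0.0
```

```bash
python3 - <<'E'
from h import *
np.set_printoptions(precision=4,suppress=True)
p,M=tool();print(p,np.degrees(np.arctan2(M[1,0],M[0,0])))
c=grab('wrist','w12');grab('wrist','w12')
for P in ([.617,-.1185,.1],[.605,-.2455,.1],[.6935,-.05,.1]): print(proj(c,P))
E
```

```text
[ 0.4993 -0.1175  0.2519] 175.1969358290878
[331.6143 319.2513]
[201.2193 317.9768]
[403.8725 380.7727]
```

Emit:
{"name": "send_rows", "arguments": {
  "jaw": [100,100,100,100,100],
  "delta_pos": [
    [-0.025,0,-0.006],
    [-0.045,0,-0.006],
    [-0.045,0,-0.006],
    [-0.045,0,-0.006],
    [-0.04,0,-0.006]
  ],
  "roll": [0,0,0,0,0]
}}

```text
time_s: 17.7
ee_pos: [0.7004, -0.1339, 0.2815]
eef_rot: [0.041, 0.999, -0.0, -0.0]
wrist_force: [0.5, -0.8, -0.2]
gripper_width: 1.0
grip_force: 0.0
```

Emit:
{"name": "send_rows", "arguments": {
  "jaw": [100,100,100,100,100],
  "delta_pos": [
    [0,0,0],
    [0,0,0],
    [0,0,0],
    [0,0,0],
    [0,0,0]
  ],
  "roll": [0,0,0,0,0]
}}

```text
time_s: 18.2
ee_pos: [0.6976, -0.1338, 0.2838]
eef_rot: [0.041, 0.999, -0.0, 0.001]
wrist_force: [-1.7, 0.6, 0.6]
gripper_width: 0.996
grip_force: 0.0
```

```bash
python3 - <<'E'
from h import *
np.set_printoptions(precision=4,suppress=True)
p,M=tool();print(p,np.degrees(np.arctan2(M[1,0],M[0,0])))
c=grab('wrist','w13')
for P in ([.617,-.1185,.1],[.605,-.2455,.1],[.6935,-.05,.1]): print(proj(c,P))
E
```

```text
[ 0.6976 -0.1338  0.2838] 175.2901835840121
[331.9464 108.8623]
[194.9341 107.1603]
[407.5217 183.7668]
```

Emit:
{"name": "send_rows", "arguments": {
  "jaw": [100,100,100,100,100],
  "delta_pos": [
    [0.015,-0.03,0],
    [0.015,-0.035,0],
    [0.01,-0.035,0],
    [0,0,0],
    [0,0,0]
  ],
  "roll": [0,0,0,0,0]
}}

```text
time_s: 18.75
ee_pos: [0.6499, -0.2308, 0.2826]
eef_rot: [0.042, 0.999, 0.0, 0.001]
wrist_force: [0.7, 0.2, 0.5]
gripper_width: 1.001
grip_force: 0.0
```

Emit:
{"name": "send_rows", "arguments": {
  "jaw": [100,100,100,100,100],
  "delta_pos": [
    [0,0,0],
    [0,0,0],
    [0,0,0],
    [0,0,0],
    [0,0,0]
  ],
  "roll": [0,0,0,0,0]
}}

```text
time_s: 19.25
ee_pos: [0.6508, -0.2297, 0.2817]
eef_rot: [0.041, 0.999, -0.0, -0.0]
wrist_force: [-0.3, -0.7, 0.3]
gripper_width: 1.001
grip_force: 0.0
```

```bash
python3 - <<'E'
from h import *
np.set_printoptions(precision=4,suppress=True)
p,M=tool();print(p,np.degrees(np.arctan2(M[1,0],M[0,0])))
c=grab('wrist','w14')
q=[proj(x,[.613,-.17,.1]).astype(int) for x in(load('w13'),c)];print(q)
m=np.zeros((600,800,3),np.uint8)
for i,n in enumerate(('w13','w14')):
    f=load(n)['frame'];m[i*300:i*300+300,:640]=f[20:320,:,::-1]
cv2.imwrite('pics/m4.png',m[:,:640])
E
```

```text
[ 0.6508 -0.2297  0.2817] 175.35768413730472
[array([276, 109]), array([381, 151])]
```

View pics/m4.png

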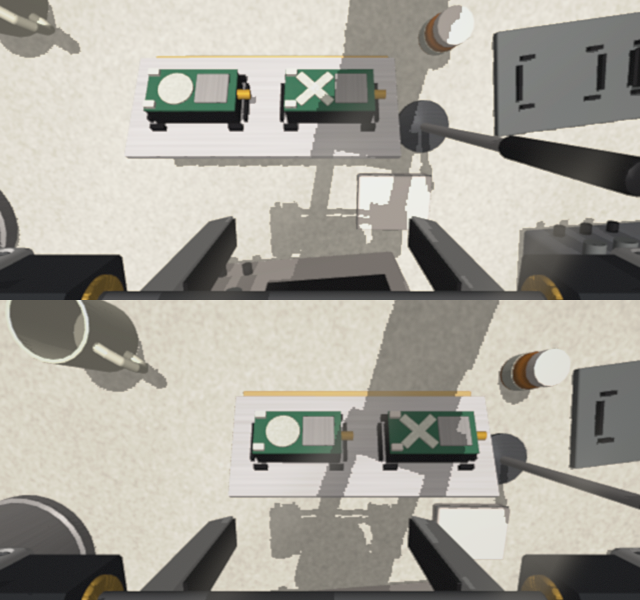

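m4: w13/w14 show both rack modules squarely (reject_old boards at w13 (330,110), w14 (432,153)), connectors towards +y (right). The deck's upslope edge is visible at w13 (127,177)–(403,176) and w14 (229,216)–(495,216).

```bash
python3 - <<'E'
from h import *
np.set_printoptions(precision=4,suppress=True)
A,B=load('w13'),load('w14')
def boards(c):
    hs=cv2.cvtColor(c['frame'],cv2.COLOR_RGB2HSV);g=cv2.inRange(hs,(50,70,15),(90,255,255));g[260:]=0
    g=cv2.morphologyEx(g,cv2.MORPH_CLOSE,np.ones((15,15)));o=[]
    for k in cv2.findContours(g,cv2.RETR_EXTERNAL,cv2.CHAIN_APPROX_NONE)[0]:
        if cv2.contourArea(k)>1200:
            k=k[:,0].astype(float);h=[]
            for sx,sy in((-1,-1),(1,-1),(1,1),(-1,1)): h.append(k[np.argmax(k@[sx,sy])]+ .5*np.array([sx,sy]))
            o.append(np.array(h))
    return sorted(o,key=lambda h:h[:,0].mean())
a,b=boards(A),boards(B);print(len(a),len(b));
for i,nm in ((0,'pass'),(1,'rej')):
    print(a[i].tolist(),b[i].tolist())
    P=np.array([tri(A,p,B,q)[0] for p,q in zip(a[i],b[i])]);print(nm,P,P.mean(0))
    L=np.linalg.norm(P-np.roll(P,-1,0),axis=1);x=(P[2]+P[3]-P[0]-P[1]);y=P[1]+P[2]-P[0]-P[3]
    print(L,'slope',np.degrees(np.arctan2(x[2],np.hypot(x[0],x[1]))),'yaw of y',np.degrees(np.arctan2(y[1],y[0])),'ytilt',np.degrees(np.arcsin(y[2]/np.linalg.norm(y))))
for nm,p,q in(('upL',(127,177),(229,216)),('upR',(403,176),(495,216)),('conn tip',(386,114),(487,155))): print(nm,*tri(A,p,B,q))
E
```

```text
2 2
[[148.5, 96.5], [236.5, 89.5], [235.5, 130.5], [144.5, 130.5]] [[255.5, 138.5], [339.5, 131.5], [328.5, 167.5], [251.5, 173.5]]
pass [[ 0.5912 -0.2898  0.0931]
 [ 0.5911 -0.2082  0.0849]
 [ 0.6292 -0.2215  0.0567]
 [ 0.6226 -0.2956  0.1027]] [ 0.6085 -0.2538  0.0844]
[0.0821 0.0492 0.0875 0.0334] slope -14.540977982481465 yaw of y 87.62383882628288 ytilt -19.1764513315438
[[285.5, 96.5], [371.5, 89.5], [372.5, 106.5], [282.5, 129.5]] [[390.5, 139.5], [472.5, 131.5], [478.5, 172.5], [389.5, 173.5]]
rej [[ 0.6023 -0.1608  0.0967]
 [ 0.6018 -0.0791  0.0874]
 [ 0.6262 -0.0917  0.1433]
 [ 0.6321 -0.1654  0.1114]] [ 0.6156 -0.1242  0.1097]
[0.0822 0.0623 0.0805 0.0336] slope 51.13911128480419 yaw of y 92.3806247664346 ytilt 8.233424376992733
upL [ 0.6651 -0.3258  0.0949] 0.00031345472870374314
upR [ 0.6897 -0.0509  0.0821] 0.00265542108296068
conn tip [ 0.6253 -0.0671  0.0932] 0.0008432406768690262
```

```bash
python3 - <<'E'
from h import *
np.set_printoptions(precision=4,suppress=True)
A,B=load('w13'),load('w14')
E={'w13':[(281,89),(374,89),(378,130),(285,132)],'w14':[(388,132),(474,130),(478,174),(390,176)]}
P=np.array([tri(A,p,B,q)[0] for p,q in zip(E['w13'],E['w14'])]);print(P,P.mean(0))
for c,n,up in((A,'w13',[(127,177),(403,176)]),(B,'w14',[(229,216),(495,216)])):
    Q=np.array([onz(c,p,z) for p,z in zip(E[n],(.088,.088,.110,.110))]);print(n,Q[:,:2].tolist(),Q.mean(0),np.linalg.norm(Q-np.roll(Q,-1,0),axis=1))
    U=np.array([onz(c,p,.103) for p in up]);d=U[1]-U[0];print('up edge',U,np.linalg.norm(d),np.degrees(np.arctan2(d[1],d[0])))
# vertical brightness edges for subpixel board ends
for c,n,rows,cols in((A,'w13',(105,110,115),(270,395)),(B,'w14',(150,155,160),(375,492))):
    hs=cv2.cvtColor(c['frame'],cv2.COLOR_RGB2HSV)
    for r in rows:
        g=(cv2.inRange(hs[r:r+1,cols[0]:cols[1]],(45,60,10),(95,255,255))[0]>0).nonzero()[0]+cols[0];print(n,r,g.min(),g.max())
E
```

```text
[[ 0.5953 -0.1637  0.1002]
 [ 0.6009 -0.0759  0.0829]
 [ 0.6409 -0.0769  0.0985]
 [ 0.6349 -0.164   0.1069]] [ 0.618  -0.1201  0.0971]
w13 [[0.594447108266482, -0.16513199215851987], [0.6017296835251668, -0.07687495467437953], [0.6394018509536985, -0.07813289567504586], [0.634185381321858, -0.16328527881883623]] [ 0.6174 -0.1209  0.099 ] [0.0886 0.0436 0.0853 0.0455]
up edge [[ 0.6641 -0.321   0.103 ]
 [ 0.685  -0.0549  0.103 ]] 0.2669480772391267 85.51016721637512
w14 [[0.5954302450178485, -0.16129606056014476], [0.6002983498568489, -0.0778705152748062], [0.6399445733394081, -0.08254672027919743], [0.635160344562256, -0.16489800537246838]] [ 0.6177 -0.1217  0.099 ] [0.0836 0.0456 0.0825 0.0456]
up edge [[ 0.6632 -0.3234  0.103 ]
 [ 0.6844 -0.0617  0.103 ]] 0.2625886582647952 85.36866376509636
w13 105 284 373
w13 110 284 372
w13 115 284 372
w14 150 389 475
w14 155 389 476
w14 160 389 476
```

Emit:
{"name": "send_rows", "arguments": {
  "jaw": [100,100,100,100,100],
  "delta_pos": [
    [0.0065,0.032,0],
    [0.0065,0.032,0],
    [0.0055,0.026,0],
    [0.0034,0.0163,0],
    [0,0,0.02]
  ],
  "roll": [0,0,0,0,0]
}}

```text
time_s: 19.8
ee_pos: [0.6387, -0.1205, 0.2659]
eef_rot: [0.039, 0.999, -0.001, 0.004]
wrist_force: [-0.6, -0.7, 1.4]
gripper_width: 0.997
grip_force: 0.0
```

Emit:
{"name": "send_rows", "arguments": {
  "jaw": [100,100,100,100,100],
  "delta_pos": [
    [0,0,0.035],
    [0,0,0.035],
    [0,0,0.03],
    [0,0,0.015],
    [0,0,0.005]
  ],
  "roll": [0,0,0,0,0]
}}

```text
time_s: 20.3
ee_pos: [0.6366, -0.1225, 0.1394]
eef_rot: [0.041, 0.999, 0.0, -0.002]
wrist_force: [0.7, -0.5, 0.2]
gripper_width: 1.003
grip_force: 0.0
```

Emit:
{"name": "send_rows", "arguments": {
  "jaw": [100,100,100,100,100],
  "delta_pos": [
    [0,0,0],
    [0,0,0],
    [0,0,0],
    [0,0,0],
    [0,0,0]
  ],
  "roll": [0,0,0,0,0]
}}

```text
time_s: 20.8
ee_pos: [0.6379, -0.1226, 0.1428]
eef_rot: [0.041, 0.999, -0.0, 0.001]
wrist_force: [0.9, 0.4, -0.3]
gripper_width: 1.0
grip_force: 0.0
```

```bash
python3 - <<'E'
from h import *
np.set_printoptions(precision=4,suppress=True)
p,M=tool();print(status.observe()['time_s'],p,np.degrees(np.arctan2(M[1,0],M[0,0])))
print(to([.6376,-.122,.119]))
a=grab('wrist','w15')
cv2.imwrite('pics/w15c.png',cv2.resize(a['frame'][100:380,120:540,::-1],(800,533),interpolation=cv2.INTER_CUBIC))
E
```

```text
20.8 [ 0.6379 -0.1226  0.1428] 175.31470050839647
[0.0004 0.0006 0.0238]
```

View pics/w15c.png

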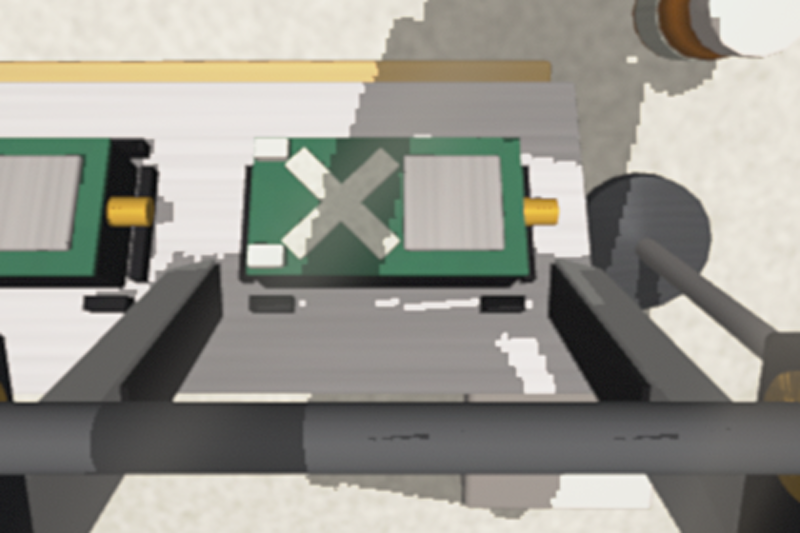

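w15c: fingers straddle the cross module symmetrically, with tips at crop (218,265)/(552,265), board from 247 to 527 and connector at (540,212). I check the fore-aft overlap numerically.

```bash
python3 - <<'E'
from h import *
np.set_printoptions(precision=4,suppress=True)
c=load('w15');p,M=tool()
g=lambda u,v,z:M.T@(onz(c,(120+.525*u,100+.525*v),z)-p)
print('tips',g(218,263,p[2]-.025),g(552,263,p[2]-.025))
print('board up edge',g(247,275,.110),g(527,275,.110),'down',g(250,139,.088),g(520,139,.088))
print('conn base/tip',g(524,212,.0945),g(557,212,.0945),'conn up side',g(540,225,.0945),'dn',g(540,199,.0945))
print('rib right edge', g(527,170,.08))
E
```

```text
tips [ 0.0086 -0.0477  0.025 ] [0.0087 0.0467 0.025 ]
board up edge [ 0.0024 -0.0413  0.0325] [0.0024 0.0415 0.0324] down [ 0.0398 -0.043   0.0544] [0.0398 0.042  0.0544]
conn base/tip [0.0177 0.0431 0.0479] [0.0177 0.0534 0.0479] conn up side [0.0135 0.0483 0.0479] dn [0.0219 0.0478 0.0479]
rib right edge [0.0284 0.0465 0.0624]
```

Emit:
{"name": "send_rows", "arguments": {
  "jaw": [100,100,100,100,100],
  "delta_pos": [
    [0.003,0,0.006],
    [0,0,0.007],
    [0,0,0.006],
    [0,0,0.003],
    [0,0,0.002]
  ],
  "roll": [0,0,0,0,0]
}}

```text
time_s: 21.35
ee_pos: [0.6343, -0.1222, 0.117]
eef_rot: [0.041, 0.999, 0.0, -0.0]
wrist_force: [-0.1, 1.1, 0.4]
gripper_width: 1.001
grip_force: 0.1
```

Emit:
{"name": "send_rows", "arguments": {
  "jaw": [100,100,100,97,94],
  "delta_pos": [
    [0,0,0],
    [0,0,0],
    [0,0,0],
    [0,0,0],
    [0,0,0]
  ],
  "roll": [0,0,0,0,0]
}}

```text
time_s: 21.85
ee_pos: [0.6346, -0.1223, 0.118]
eef_rot: [0.041, 0.999, -0.0, 0.0]
wrist_force: [-0.9, -0.5, 0.5]
gripper_width: 0.942
grip_force: 0.0
```

Emit:
{"name": "send_rows", "arguments": {
  "jaw": [91,88,80,80,80],
  "delta_pos": [
    [0,0,0],
    [0,0,0],
    [0,0,0],
    [0,0,0],
    [0,0,0]
  ],
  "roll": [0,0,0,0,0]
}}

```text
time_s: 22.35
ee_pos: [0.6345, -0.1221, 0.1178]
eef_rot: [0.041, 0.999, 0.0, 0.0]
wrist_force: [-0.1, 0.8, 0.7]
gripper_width: 0.888
grip_force: 30.0
```

Emit:
{"name": "send_rows", "arguments": {
  "jaw": [80,80,80,80,80],
  "delta_pos": [
    [0.002,0,-0.004],
    [0.005,0,-0.009],
    [0.007,0,-0.013],
    [0.005,0,-0.025],
    [0.005,0,-0.025]
  ],
  "roll": [0,0,0,0,0]
}}

```text
time_s: 22.85
ee_pos: [0.6097, -0.1203, 0.1953]
eef_rot: [0.041, 0.999, -0.0, -0.0]
wrist_force: [-0.4, 0.1, -2.4]
gripper_width: 0.895
grip_force: 30.0
```

Emit:
{"name": "send_rows", "arguments": {
  "jaw": [80,80,80,80,80],
  "delta_pos": [
    [0.02,-0.006,0],
    [0.035,-0.011,0],
    [0.035,-0.011,0],
    [0.03,-0.009,0],
    [0.015,-0.004,0]
  ],
  "roll": [0,0,0,0,0]
}}

```text
time_s: 23.35
ee_pos: [0.4702, -0.1505, 0.1953]
eef_rot: [0.041, 0.999, -0.001, 0.001]
wrist_force: [0.6, 0.9, -1.5]
gripper_width: 0.888
grip_force: 30.0
```

Emit:
{"name": "send_rows", "arguments": {
  "jaw": [80,80,80,80,80],
  "delta_pos": [
    [0,0,0.02],
    [0,0,0.03],
    [0,0,0.03],
    [0,0,0.02],
    [0,0,0.01]
  ],
  "roll": [0,0,0,0,0]
}}

```text
time_s: 23.85
ee_pos: [0.4713, -0.1497, 0.0827]
eef_rot: [0.041, 0.999, 0.0, -0.001]
wrist_force: [-0.0, 0.6, -1.5]
gripper_width: 0.89
grip_force: 30.0
```

Emit:
{"name": "send_rows", "arguments": {
  "jaw": [80,80,80,80,80],
  "delta_pos": [
    [0,0,0],
    [0,0,0],
    [0,0,0],
    [0,0,0],
    [0,0,0]
  ],
  "roll": [0,0,0,0,0]
}}

```text
time_s: 24.35
ee_pos: [0.4732, -0.1504, 0.0847]
eef_rot: [0.041, 0.999, -0.0, 0.001]
wrist_force: [-0.0, 0.0, -1.4]
gripper_width: 0.888
grip_force: 30.0
```

```bash
python3 - <<'E'
from h import *
np.set_printoptions(precision=4,suppress=True)
p,M=tool();s=status.observe();print(s['time_s'],p,np.degrees(np.arctan2(M[1,0],M[0,0])),s['wrist_force'],s['wrist_torque'],s['gripper_width'])
c=grab('wrist','w16');grab('scene','s16');grab('side','d16')
hs=cv2.cvtColor(c['frame'],cv2.COLOR_RGB2HSV);g=cv2.inRange(hs,(50,70,15),(90,255,255));g[300:]=0
g=cv2.morphologyEx(g,cv2.MORPH_CLOSE,np.ones((25,25)))
for k in cv2.findContours(g,cv2.RETR_EXTERNAL,cv2.CHAIN_APPROX_NONE)[0]:
    if cv2.contourArea(k)>1500: print(cv2.boundingRect(k),cv2.minAreaRect(k))
E
```

```text
24.35 [ 0.4732 -0.1504  0.0847] 175.31482134969588 [-0.0052  0.0152 -1.371 ] [ 0.0736 -0.1189 -0.0498] 0.8882336400227692
(240, 184, 166, 83) ((322.5, 225.0), (82.0, 165.0), 90.0)
```

```bash
python3 - <<'E'
from h import *
np.set_printoptions(precision=4,suppress=True)
c=load('w16');p,M=tool()
for t in(0,15,30,40):
    r=np.radians(t); piv=np.array([-.001,0,.0185]) # pivot: s=16,n=19.6 ; tool x=-s dir, tool z=down
    f=lambda s,n: piv+np.array([-( (s-16)*np.cos(r)-(n-19.6)*np.sin(r)),0,-((s-16)*np.sin(r)+(n-19.6)*np.cos(r))])*np.array([1e-3,1,1e-3])
    print(t,proj(c,p+M@f(-22,28)),proj(c,p+M@f(22,28)))
E
```

```text
0 [323.3447 190.9312] [323.2548 276.0325]
15 [323.2862 185.4265] [323.2664 272.7381]
30 [323.2295 185.4331] [323.275  268.3767]
40 [323.1946 188.0915] [323.2786 265.0328]
```

Emit:
{"name": "send_rows", "arguments": {
  "jaw": [80,80,80,80,80],
  "delta_pos": [
    [0,0,0.01],
    [0,0,0.01],
    [0,0,0.005],
    [0,0,0],
    [0,0,0]
  ],
  "roll": [0,0,0,0,0]
}}

```text
time_s: 25.0
ee_pos: [0.4725, -0.1501, 0.0584]
eef_rot: [0.041, 0.999, 0.0, -0.0]
wrist_force: [-0.4, -0.5, -1.7]
gripper_width: 0.89
grip_force: 30.0
```

Emit:
{"name": "send_rows", "arguments": {
  "jaw": [80,80,80,80,80],
  "delta_pos": [
    [0,0,0.002],
    [0,0,0.002],
    [0,0,0.001],
    [-0.0018,0,0.0013],
    [-0.0018,0,0.0013]
  ],
  "roll": [0,0,0,0,0]
}}

```text
time_s: 25.5
ee_pos: [0.476, -0.1505, 0.0523]
eef_rot: [0.041, 0.999, -0.0, -0.0]
wrist_force: [-2.4, 1.0, 5.6]
gripper_width: 0.892
grip_force: 30.0
```

Emit:
{"name": "send_rows", "arguments": {
  "jaw": [80,80,80,80,80],
  "delta_pos": [
    [-0.0017,0,0.0015],
    [-0.0017,0,0.0015],
    [-0.0015,0,0.0016],
    [-0.0015,0,0.0017],
    [0,0,0]
  ],
  "roll": [0,0,0,0,0]
}}

```text
time_s: 26.0
ee_pos: [0.4834, -0.1511, 0.0463]
eef_rot: [0.041, 0.999, -0.0, 0.001]
wrist_force: [-2.0, 1.7, 5.3]
gripper_width: 0.889
grip_force: 30.0
```

Emit:
{"name": "send_rows", "arguments": {
  "jaw": [80,80,80,80,80],
  "delta_pos": [
    [-0.0013,0,0.0018],
    [-0.0013,0,0.0018],
    [-0.0012,0,0.0018],
    [0,0,0],
    [0,0,0]
  ],
  "roll": [0,0,0,0,0]
}}

```text
time_s: 26.5
ee_pos: [0.4878, -0.1515, 0.0412]
eef_rot: [0.041, 0.999, -0.0, 0.002]
wrist_force: [0.0, 0.5, 5.0]
gripper_width: 0.889
grip_force: 30.0
```

Emit:
{"name": "send_rows", "arguments": {
  "jaw": [80,80,80,80,80],
  "delta_pos": [
    [-0.0011,0,0.0018],
    [-0.0005,0,0.001],
    [0,0,0],
    [0,0,0],
    [0,0,0]
  ],
  "roll": [0,0,0,0,0]
}}

```text
time_s: 27.0
ee_pos: [0.4896, -0.1516, 0.0385]
eef_rot: [0.041, 0.999, -0.0, 0.002]
wrist_force: [-0.4, 1.2, 6.5]
gripper_width: 0.889
grip_force: 30.0
```

Emit:
{"name": "send_rows", "arguments": {
  "jaw": [80,80,80,80,80],
  "delta_pos": [
    [0,0,0.001],
    [0,0,0],
    [0,0,0.0007],
    [0,0,0],
    [0,0,0]
  ],
  "roll": [0,0,0,0,0]
}}

```text
time_s: 27.5
ee_pos: [0.4903, -0.1517, 0.0373]
eef_rot: [0.041, 0.999, -0.0, 0.003]
wrist_force: [1.1, 0.9, 7.2]
gripper_width: 0.89
grip_force: 30.0
```

```bash
python3 - <<'E'
from h import *
np.set_printoptions(precision=4,suppress=True)
c=grab('wrist','w17');grab('side','d17');p,M=tool();print(p)
hs=cv2.cvtColor(c['frame'],cv2.COLOR_RGB2HSV);g=cv2.inRange(hs,(50,70,15),(90,255,255));g[300:]=0
g=cv2.morphologyEx(g,cv2.MORPH_CLOSE,np.ones((25,25)))
for k in cv2.findContours(g,cv2.RETR_EXTERNAL,cv2.CHAIN_APPROX_NONE)[0]:
    if cv2.contourArea(k)>1500: print(cv2.boundingRect(k))
for t in(-5,0,5,10):
    r=np.radians(t); piv=np.array([-.001,0,.0185])
    f=lambda s,n: piv+np.array([-( (s-16)*np.cos(r)-(n-19.6)*np.sin(r)),0,-((s-16)*np.sin(r)+(n-19.6)*np.cos(r))])*np.array([1e-3,1,1e-3])
    low=p+M@f(-22,0);up=p+M@f(22,0);print(t,proj(c,p+M@f(-22,28)),proj(c,p+M@f(22,28)),low[2],up[2])
v=c['frame'][160:300,322].astype(int);print([(int(i)+160,int(x)) for i,x in enumerate(np.abs(np.diff(v,axis=0)).sum(1)) if x>45])
E
```

```text
[ 0.4903 -0.1517  0.0373]
(235, 179, 175, 90)
-5 [323.0877 195.333 ] [322.9955 278.2894] 0.0023561893562635897 -0.0012423966491255864
0 [323.0704 192.1483] [322.9993 277.4705] -0.0010218366384588395 -0.0007847240160179167
5 [323.053  189.6385] [323.0029 276.5071] -0.0042491384973456225 -0.0001781318173039101
10 [323.0355 187.791 ] [323.0062 275.4058] -0.007301154504552522 0.0005727634141138374
[(173, 194), (174, 169), (193, 57), (194, 53), (209, 64), (210, 72), (241, 63), (242, 70), (243, 51), (256, 59), (257, 86), (258, 63), (266, 69), (267, 110), (268, 53)]
```

```bash
python3 - <<'E'
from h import *
np.set_printoptions(precision=4,suppress=True)
c=load('w17');p,M=tool()
for v,z in((173.5,0),(179,.028),(179.5,.028),(268,.028),(268.5,.028),(268,.03),(268,.034),(268,.037)): print(v,z,M.T@(onz(c,(322,v),z)-p))
f=c['frame'][168:184,322];print(f.tolist())
E
```

```text
173.5 0 [ 0.0421 -0.0005  0.0371]
179 0.028 [ 0.0435 -0.0005  0.009 ]
179.5 0.028 [ 0.0432 -0.0005  0.009 ]
268 0.028 [-0.0015 -0.0005  0.0093]
268.5 0.028 [-0.0018 -0.0005  0.0093]
268 0.03 [-0.0006 -0.0005  0.0073]
268 0.034 [ 0.0011 -0.0005  0.0033]
268 0.037 [ 0.0024 -0.0005  0.0003]
[[229, 225, 214], [229, 224, 214], [228, 223, 212], [226, 222, 210], [227, 223, 209], [217, 210, 194], [149, 144, 134], [89, 88, 81], [79, 78, 72], [83, 82, 75], [82, 82, 75], [83, 82, 75], [84, 87, 78], [88, 97, 85], [90, 104, 89], [89, 104, 89]]
```

Emit:
{"name": "send_rows", "arguments": {
  "jaw": [80,80,80,80,80],
  "delta_pos": [
    [0,0,-0.015],
    [0,0,-0.035],
    [0,0,-0.045],
    [0,0,-0.035],
    [0,0,-0.01]
  ],
  "roll": [0,0,0,-0.065,-0.0668]
}}

```text
time_s: 28.1
ee_pos: [0.4903, -0.1524, 0.1801]
eef_rot: [-0.026, 1.0, -0.002, 0.004]
wrist_force: [0.2, -0.1, -1.3]
gripper_width: 0.889
grip_force: 30.0
```

Emit:
{"name": "send_rows", "arguments": {
  "jaw": [80,80,80,80,80],
  "delta_pos": [
    [-0.0015,0.03,0],
    [-0.0022,0.045,0],
    [-0.0022,0.045,0],
    [-0.0022,0.045,0],
    [-0.0022,0.045,0]
  ],
  "roll": [0,0,0,0,0]
}}

```text
time_s: 28.6
ee_pos: [0.4876, 0.0604, 0.1747]
eef_rot: [-0.025, 1.0, -0.0, 0.0]
wrist_force: [0.8, 0.8, -1.9]
gripper_width: 0.894
grip_force: 30.0
```

Emit:
{"name": "send_rows", "arguments": {
  "jaw": [80,80,80,80,80],
  "delta_pos": [
    [-0.0022,0.045,0],
    [-0.01,0.03,0],
    [-0.03,0.015,0],
    [-0.04,-0.002,0],
    [-0.04,-0.002,0]
  ],
  "roll": [0,0,0,0,0]
}}

```text
time_s: 29.1
ee_pos: [0.6065, 0.1521, 0.1745]
eef_rot: [-0.026, 1.0, -0.0, -0.0]
wrist_force: [0.4, -0.4, -1.1]
gripper_width: 0.89
grip_force: 30.0
```

Emit:
{"name": "send_rows", "arguments": {
  "jaw": [80,80,80,80,80],
  "delta_pos": [
    [-0.025,-0.001,0.01],
    [-0.01,0,0.025],
    [0,0,0.03],
    [0,0,0.015],
    [0,0,0]
  ],
  "roll": [0,0,0,0,0]
}}

```text
time_s: 29.6
ee_pos: [0.6383, 0.1512, 0.0908]
eef_rot: [-0.025, 1.0, -0.001, -0.004]
wrist_force: [0.4, -1.0, -1.6]
gripper_width: 0.891
grip_force: 30.0
```

Emit:
{"name": "send_rows", "arguments": {
  "jaw": [80,80,80,80,80],
  "delta_pos": [
    [0,0,0],
    [0,0,0],
    [0,0,0],
    [0,0,0],
    [0,0,0]
  ],
  "roll": [0,0,0,0,0]
}}

```text
time_s: 30.1
ee_pos: [0.6409, 0.1517, 0.0959]
eef_rot: [-0.025, 1.0, 0.0, 0.001]
wrist_force: [-0.2, 0.7, -1.2]
gripper_width: 0.885
grip_force: 30.0
```

```bash
python3 - <<'E'
from h import *
np.set_printoptions(precision=4,suppress=True)
p,M=tool();print(p,np.degrees(np.arctan2(M[1,0],M[0,0])),to([.6438,.148,.0493]))
c=grab('wrist','w18')
hs=cv2.cvtColor(c['frame'],cv2.COLOR_RGB2HSV);g=cv2.inRange(hs,(50,70,15),(90,255,255));g[300:]=0
g=cv2.morphologyEx(g,cv2.MORPH_CLOSE,np.ones((25,25)))
for k in cv2.findContours(g,cv2.RETR_EXTERNAL,cv2.CHAIN_APPROX_NONE)[0]:
    if cv2.contourArea(k)>1500: print(cv2.boundingRect(k))
# tray near edge (robot side) below the module : brightness steps in columns
for u in (230,322,420): print(u,[(int(i)+60,int(x)) for i,x in enumerate(np.diff(c['frame'][60:200,u].astype(int).sum(1))) if abs(x)>60])
for n,P in dict(edgemid=[.6233-.0599,.147-.003,.012],blockL=[0,0,0]).items(): print(n,proj(c,P))
E
```

```text
[0.6409 0.1517 0.0959] -177.13405419237944 [-0.0026 -0.0038  0.0466]
(235, 179, 175, 90)
(453, 171, 146, 70)
230 [(77, 65), (84, 66), (108, -237), (109, -100), (188, 88)]
322 [(108, -123), (109, -63), (180, 71), (192, 95), (193, 144), (194, 77)]
420 [(108, -203), (109, -76)]
edgemid [316.975  109.3034]
blockL [  -77.9771 -1881.6163]
```

Emit:
{"name": "send_rows", "arguments": {
  "jaw": [80,80,80,80,80],
  "delta_pos": [
    [-0.0026,-0.0038,0.01],
    [0,0,0.012],
    [0,0,0.01],
    [0,0,0.003],
    [0,0,0]
  ],
  "roll": [0,0,0,0,0]
}}

```text
time_s: 30.65
ee_pos: [0.6424, 0.1478, 0.0581]
eef_rot: [-0.025, 1.0, -0.0, -0.002]
wrist_force: [-0.8, -0.0, -1.7]
gripper_width: 0.884
grip_force: 30.0
```

Emit:
{"name": "send_rows", "arguments": {
  "jaw": [80,80,80,80,80],
  "delta_pos": [
    [0,0,0],
    [0,0,0.002],
    [0,0,0.002],
    [0,0,0.002],
    [0,0,0]
  ],
  "roll": [0,0,0,0,0]
}}

```text
time_s: 31.15
ee_pos: [0.6431, 0.1479, 0.0536]
eef_rot: [-0.025, 1.0, -0.0, -0.0]
wrist_force: [0.2, 0.1, -1.2]
gripper_width: 0.893
grip_force: 30.0
```

Emit:
{"name": "send_rows", "arguments": {
  "jaw": [80,80,80,80,80],
  "delta_pos": [
    [0,0,0.002],
    [0,0,0.002],
    [0,0,0.001],
    [0,0,0],
    [0,0,0]
  ],
  "roll": [0,0,0,0,0]
}}

```text
time_s: 31.65
ee_pos: [0.6436, 0.148, 0.0496]
eef_rot: [-0.025, 1.0, -0.0, 0.0]
wrist_force: [-0.6, 0.1, 1.1]
gripper_width: 0.891
grip_force: 30.0
```

Emit:
{"name": "send_rows", "arguments": {
  "jaw": [80,80,80,80,80],
  "delta_pos": [
    [0,0,0.001],
    [0,0,0.001],
    [0,0,0.001],
    [0,0,0],
    [0,0,0]
  ],
  "roll": [0,0,0,0,0]
}}

```text
time_s: 32.15
ee_pos: [0.6442, 0.148, 0.0484]
eef_rot: [-0.025, 1.0, 0.0, 0.001]
wrist_force: [-1.1, -0.0, 8.2]
gripper_width: 0.888
grip_force: 30.0
```

Emit:
{"name": "send_rows", "arguments": {
  "jaw": [92,96,100,100,100],
  "delta_pos": [
    [0,0,0],
    [0,0,0],
    [0,0,0],
    [0,0,-0.003],
    [0,0,-0.01]
  ],
  "roll": [0,0,0,0,0]
}}

```text
time_s: 32.65
ee_pos: [0.6422, 0.1479, 0.0574]
eef_rot: [-0.025, 1.0, -0.0, -0.002]
wrist_force: [1.0, -1.3, -0.6]
gripper_width: 0.996
grip_force: 0.0
```

Emit:
{"name": "send_rows", "arguments": {
  "jaw": [100,100,100,100,100],
  "delta_pos": [
    [0,0,-0.03],
    [0,0,-0.045],
    [0,0,-0.045],
    [0,0,-0.03],
    [0,0,0]
  ],
  "roll": [0,0,0,0,0]
}}

```text
time_s: 33.15
ee_pos: [0.646, 0.1484, 0.2174]
eef_rot: [-0.025, 1.0, 0.001, 0.007]
wrist_force: [0.7, -0.7, 0.4]
gripper_width: 0.998
grip_force: 0.0
```

Emit:
{"name": "send_rows", "arguments": {
  "jaw": [100,100,100,100,100],
  "delta_pos": [
    [0,0,0],
    [0,0,0],
    [0,0,0],
    [0,0,0],
    [0,0,0]
  ],
  "roll": [0,0,0,0,0]
}}

```text
time_s: 33.65
ee_pos: [0.643, 0.1479, 0.2076]
eef_rot: [-0.025, 1.0, -0.0, -0.001]
wrist_force: [-0.1, 0.7, 0.0]
gripper_width: 1.0
grip_force: 0.0
```

```bash
python3 - <<'E'
from h import *
np.set_printoptions(precision=4,suppress=True)
p,M=tool();print(p)
c=grab('wrist','w19');grab('scene','s19');grab('side','d19')
hs=cv2.cvtColor(c['frame'],cv2.COLOR_RGB2HSV);g=cv2.inRange(hs,(50,70,15),(90,255,255));g[300:]=0
g=cv2.morphologyEx(g,cv2.MORPH_CLOSE,np.ones((25,25)))
for k in cv2.findContours(g,cv2.RETR_EXTERNAL,cv2.CHAIN_APPROX_NONE)[0]:
    if cv2.contourArea(k)>1000:
        bx=cv2.boxPoints(cv2.minAreaRect(k));z=.04
        P=np.array([onz(c,q,z)[:2] for q in bx]);print(bx.round().tolist(),np.linalg.norm(P-np.roll(P,1,0),axis=1),P.mean(0))
for n,P in dict(a=[.617,.277,.04],b=[.6235,.147,.04]).items(): print(n,proj(c,P))
E
```

```text
[0.643  0.1479 0.2076]
[[275.0, 201.0], [276.0, 154.0], [367.0, 156.0], [366.0, 202.0]] [0.0857 0.0435 0.083  0.0435] [0.6237 0.1454]
[[414.0, 154.0], [508.0, 154.0], [508.0, 202.0], [414.0, 202.0]] [0.045  0.0859 0.0453 0.0888] [0.6169 0.2753]
a [462.7429 178.5985]
b [322.7117 178.574 ]
```

Both rejects measure flat and centred at nest height (0.6169,0.2753) and (0.6237,0.1454). Now pass_new, gripped by its ends on the side that will lie downslope.

Emit:
{"name": "send_rows", "arguments": {
  "jaw": [100,100,100,100,100],
  "delta_pos": [
    [0.025,0.012,0],
    [0.042,0.02,0],
    [0.042,0.02,0],
    [0.042,0.02,0],
    [0.04,0.02,0]
  ],
  "roll": [0,0,0,0,0]
}}

```text
time_s: 34.3
ee_pos: [0.4462, 0.2307, 0.2091]
eef_rot: [-0.025, 1.0, 0.0, 0.0]
wrist_force: [-0.4, 1.3, -0.4]
gripper_width: 1.001
grip_force: 0.0
```

Emit:
{"name": "send_rows", "arguments": {
  "jaw": [100,100,100,100,100],
  "delta_pos": [
    [0.024,0.0115,0],
    [0,0,0.008],
    [0,0,0.008],
    [0,0,0.008],
    [0,0,0.008]
  ],
  "roll": [0,0.1413,0.1413,0.1413,0.1413]
}}

```text
time_s: 34.8
ee_pos: [0.4233, 0.2407, 0.177]
eef_rot: [0.257, 0.966, 0.0, 0.0]
wrist_force: [0.2, -0.1, 0.5]
gripper_width: 0.995
grip_force: 0.0
```

Emit:
{"name": "send_rows", "arguments": {
  "jaw": [100,100,100,100,100],
  "delta_pos": [
    [0,0,0.008],
    [0,0,0.008],
    [0,0,0.008],
    [0,0,0.008],
    [0,0,0.006]
  ],
  "roll": [0.1413,0.1413,0.1413,0.1413,0.1413]
}}

```text
time_s: 35.3
ee_pos: [0.4233, 0.2405, 0.1386]
eef_rot: [0.576, 0.817, -0.0, 0.0]
wrist_force: [0.7, -0.0, 0.3]
gripper_width: 1.0
grip_force: 0.0
```

Emit:
{"name": "send_rows", "arguments": {
  "jaw": [100,100,100,100,100],
  "delta_pos": [
    [0,0,0],
    [0,0,0],
    [0,0,0],
    [0,0,0],
    [0,0,0]
  ],
  "roll": [0,0,0,0,0]
}}

```text
time_s: 35.8
ee_pos: [0.4236, 0.2406, 0.1393]
eef_rot: [0.573, 0.819, 0.0, 0.0]
wrist_force: [-0.8, -0.4, 0.1]
gripper_width: 1.0
grip_force: 0.0
```

```bash
cat >> h.py <<'E'
def boards(c,z,kern=25,rmax=300):
    hs=cv2.cvtColor(c['frame'],cv2.COLOR_RGB2HSV);g=cv2.inRange(hs,(50,70,15),(90,255,255));g[rmax:]=0
    g=cv2.morphologyEx(g,cv2.MORPH_CLOSE,np.ones((kern,kern)))
    for k in cv2.findContours(g,cv2.RETR_EXTERNAL,cv2.CHAIN_APPROX_NONE)[0]:
        if cv2.contourArea(k)>1000:
            bx=cv2.boxPoints(cv2.minAreaRect(k));P=np.array([onz(c,q,z) for q in bx]);e=P-np.roll(P,1,0)
            print(bx.round().tolist(),'edges',np.linalg.norm(e,axis=1),np.degrees(np.arctan2(e[:,1],e[:,0])),'centre',P.mean(0),'tool',to(P.mean(0)))
E
python3 - <<'E'
from h import *
np.set_printoptions(precision=4,suppress=True)
p,M=tool();print(p,np.degrees(np.arctan2(M[1,0],M[0,0])))
c=grab('wrist','w20');boards(c,.029)
E
```

```text
[0.4236 0.2406 0.1393] 110.04156379823264
[[533.0, 272.0], [574.0, 191.0], [622.0, 215.0], [582.0, 297.0]] edges [0.049  0.0712 0.046  0.0729] [173.463   92.3062  -5.0073 -85.5005] centre [0.6244 0.2856 0.029 ] tool [-0.0266  0.204   0.1104]
```

Emit:
{"name": "send_rows", "arguments": {
  "jaw": [100,100,100,100,100],
  "delta_pos": [
    [-0.035,0,0],
    [-0.025,0,0],
    [0,0,0],
    [0,0,0],
    [0,0,0]
  ],
  "roll": [0,0,0,0,0]
}}

```text
time_s: 36.35
ee_pos: [0.4437, 0.1848, 0.139]
eef_rot: [0.573, 0.819, 0.0, -0.0]
wrist_force: [0.3, -0.3, 0.4]
gripper_width: 1.003
grip_force: 0.0
```

Emit:
{"name": "send_rows", "arguments": {
  "jaw": [100,100,100,100,100],
  "delta_pos": [
    [0,0,0],
    [0,0,0],
    [0,0,0],
    [0,0,0],
    [0,0,0]
  ],
  "roll": [0,0,0,0,0]
}}

```text
time_s: 36.85
ee_pos: [0.4439, 0.1843, 0.1389]
eef_rot: [0.573, 0.819, -0.0, 0.0]
wrist_force: [1.3, -0.8, -0.5]
gripper_width: 0.998
grip_force: 0.0
```

```bash
python3 - <<'E'
from h import *
np.set_printoptions(precision=4,suppress=True)
p,M=tool();print(p,np.degrees(np.arctan2(M[1,0],M[0,0])))
c=grab('wrist','w21');boards(c,.028)
print(proj(c,[.4286,.2262,.029]))
hs=cv2.cvtColor(c['frame'],cv2.COLOR_RGB2HSV)
g=cv2.inRange(hs,(15,140,90),(28,255,255));g[300:]=0;k=np.argwhere(g);N,l,st,ce=cv2.connectedComponentsWithStats(g)
for i in range(1,N):
    if st[i,4]>30: print('brass',st[i],M.T@(onz(c,ce[i],.019)-p))
E
```

```text
[0.4439 0.1843 0.1389] 110.01652775542391
[[266.0, 123.0], [369.0, 121.0], [370.0, 178.0], [267.0, 179.0]] edges [0.0419 0.0759 0.0419 0.0788] [ 108.7633   20.8983  -67.2011 -159.0714] centre [0.4242 0.2282 0.028 ] tool [ 0.048  -0.0035  0.1109]
[[532.0, 223.0], [589.0, 105.0], [651.0, 135.0], [595.0, 253.0]] edges [0.0595 0.0938 0.0546 0.0964] [175.2831  92.6948  -2.7693 -84.5324] centre [0.6288 0.278  0.028 ] tool [0.0249 0.2058 0.1109]
[322.4935 155.6176]
brass [600 107  19  16 201] [0.0748 0.2174 0.1199]
brass [379 145  13   9 116] [0.0488 0.0484 0.1199]
brass [528 267  13   8  67] [-0.0531  0.1785  0.1199]
```

Emit:
{"name": "send_rows", "arguments": {
  "jaw": [100,100,100,100,100],
  "delta_pos": [
    [0.03,0,0.01],
    [0.034,0,0.02],
    [0,0,0.03],
    [0,0,0.02],
    [0,0,0.01]
  ],
  "roll": [0,0,0,0,0]
}}

```text
time_s: 37.4
ee_pos: [0.4206, 0.244, 0.0467]
eef_rot: [0.573, 0.819, -0.002, -0.001]
wrist_force: [-0.7, -0.1, 0.3]
gripper_width: 1.002
grip_force: 0.0
```

Emit:
{"name": "send_rows", "arguments": {
  "jaw": [100,100,100,100,100],
  "delta_pos": [
    [0,0,0.005],
    [0,0,0],
    [0,0,0],
    [0,0,0],
    [0,0,0]
  ],
  "roll": [0,0,0,0,0]
}}

```text
time_s: 37.9
ee_pos: [0.4228, 0.2445, 0.0449]
eef_rot: [0.574, 0.819, 0.001, 0.001]
wrist_force: [0.3, 0.4, 0.4]
gripper_width: 0.999
grip_force: 0.0
```

```bash
python3 - <<'E'
from h import *
np.set_printoptions(precision=4,suppress=True)
p,M=tool();print(p,np.degrees(np.arctan2(M[1,0],M[0,0])),to([.4274,.2299,0]))
c=grab('wrist','w22');boards(c,.028,rmax=330)
hs=cv2.cvtColor(c['frame'],cv2.COLOR_RGB2HSV)
g=cv2.inRange(hs,(15,140,60),(28,255,255));N,l,st,ce=cv2.connectedComponentsWithStats(g)
for i in range(1,N):
    if st[i,4]>30: print('brass',st[i],M.T@(onz(c,ce[i],.019)-p))
E
```

```text
[0.4228 0.2445 0.0449] 109.98657821454681 [-0.0153 -0.0008  0.0449]
[[283.0, 310.0], [283.0, 243.0], [398.0, 243.0], [398.0, 310.0]] edges [0.0622 0.0383 0.0592 0.0383] [-160.0944  108.4645   19.9367  -67.0325] centre [0.4353 0.2374 0.028 ] tool [-0.0109  0.0095  0.0167]
brass [399 269  19  15 219] [-0.0149  0.0466  0.026 ]
brass [  77  295   46   72 1496] [-0.0488 -0.1322  0.0257]
brass [533 308  35  59 962] [-0.0575  0.1358  0.0262]
brass [ 511  384  129   16 1657] [-0.0911  0.1598  0.0263]
brass [ 292  393  165    7 1120] [-0.0934  0.0299  0.026 ]
```

Emit:
{"name": "send_rows", "arguments": {
  "jaw": [100,100,100,100,100],
  "delta_pos": [
    [0.0005,0,0.004],
    [0,0,0.003],
    [0,0,0],
    [0,0,0],
    [0,0,0]
  ],
  "roll": [0,0,0,0,0]
}}

```text
time_s: 38.45
ee_pos: [0.4219, 0.2448, 0.0369]
eef_rot: [0.574, 0.819, -0.0, 0.0]
wrist_force: [0.4, -1.2, 0.3]
gripper_width: 0.997
grip_force: 0.0
```

Emit:
{"name": "send_rows", "arguments": {
  "jaw": [97,94,91,88,80],
  "delta_pos": [
    [0,0,0],
    [0,0,0],
    [0,0,0],
    [0,0,0],
    [0,0,0]
  ],
  "roll": [0,0,0,0,0]
}}

```text
time_s: 38.95
ee_pos: [0.4219, 0.2448, 0.037]
eef_rot: [0.574, 0.819, -0.0, -0.0]
wrist_force: [-0.4, 0.2, 0.1]
gripper_width: 0.891
grip_force: 30.0
```

Emit:
{"name": "send_rows", "arguments": {
  "jaw": [80,80,80,80,80],
  "delta_pos": [
    [0,0,0],
    [0,0,0],
    [0,0,0],
    [0,0,0],
    [0,0,0]
  ],
  "roll": [0,0,0,0,0]
}}

```text
time_s: 39.45
ee_pos: [0.4218, 0.2448, 0.037]
eef_rot: [0.574, 0.819, -0.0, -0.0]
wrist_force: [-0.6, 0.1, 1.7]
gripper_width: 0.89
grip_force: 30.0
```

Emit:
{"name": "send_rows", "arguments": {
  "jaw": [80,80,80,80,80],
  "delta_pos": [
    [0,0,-0.01],
    [0,0,-0.02],
    [0,0,-0.02],
    [0,0,-0.02],
    [0,0,-0.02]
  ],
  "roll": [0,0,-0.1427,-0.1427,-0.1427]
}}

```text
time_s: 39.95
ee_pos: [0.4219, 0.2447, 0.128]
eef_rot: [0.384, 0.923, 0.0, 0.0]
wrist_force: [0.5, -0.0, -1.5]
gripper_width: 0.891
grip_force: 30.0
```

Emit:
{"name": "send_rows", "arguments": {
  "jaw": [80,80,80,80,80],
  "delta_pos": [
    [0,0,-0.02],
    [0,0,-0.02],
    [0,0,-0.02],
    [0,0,0],
    [0,0,0]
  ],
  "roll": [-0.1427,-0.1427,-0.1427,-0.1427,-0.1427]
}}

```text
time_s: 40.45
ee_pos: [0.4224, 0.2449, 0.1884]
eef_rot: [0.037, 0.999, 0.0, 0.001]
wrist_force: [-0.1, -0.4, -1.7]
gripper_width: 0.893
grip_force: 30.0
```

Emit:
{"name": "send_rows", "arguments": {
  "jaw": [80,80,80,80,80],
  "delta_pos": [
    [-0.005,-0.03,0],
    [-0.0071,-0.0452,0],
    [-0.0071,-0.0452,0],
    [-0.0071,-0.0452,0],
    [-0.0071,-0.0452,0]
  ],
  "roll": [0,0,0,0,0]
}}

```text
time_s: 40.95
ee_pos: [0.4381, 0.0303, 0.1874]
eef_rot: [0.04, 0.999, -0.0, 0.001]
wrist_force: [1.2, 0.2, -2.1]
gripper_width: 0.891
grip_force: 30.0
```

Emit:
{"name": "send_rows", "arguments": {
  "jaw": [80,80,80,80,80],
  "delta_pos": [
    [-0.0071,-0.0452,0],
    [-0.0071,-0.0452,0],
    [-0.0071,-0.0452,0],
    [-0.02,-0.0132,0],
    [-0.036,0.003,0]
  ],
  "roll": [0,0,0,0,0]
}}

```text
time_s: 41.45
ee_pos: [0.503, -0.1227, 0.1876]
eef_rot: [0.043, 0.999, -0.001, 0.0]
wrist_force: [-0.4, 0.2, -1.4]
gripper_width: 0.886
grip_force: 30.0
```

Emit:
{"name": "send_rows", "arguments": {
  "jaw": [80,80,80,80,80],
  "delta_pos": [
    [-0.04,0.0032,0],
    [-0.035,0.003,0],
    [-0.02,0.0016,0],
    [-0.01,0,0],
    [0,0,0]
  ],
  "roll": [0,0,0,0,0]
}}

```text
time_s: 41.95
ee_pos: [0.6094, -0.1202, 0.1864]
eef_rot: [0.04, 0.999, -0.0, -0.001]
wrist_force: [-0.4, 0.3, -1.1]
gripper_width: 0.888
grip_force: 30.0
```

Emit:
{"name": "send_rows", "arguments": {
  "jaw": [80,80,80,80,80],
  "delta_pos": [
    [0,0,0],
    [0,0,0],
    [0,0,0],
    [0,0,0],
    [0,0,0]
  ],
  "roll": [0,0,0,0,0]
}}

```text
time_s: 42.45
ee_pos: [0.6087, -0.1202, 0.1873]
eef_rot: [0.04, 0.999, -0.0, 0.0]
wrist_force: [0.5, 0.4, -2.4]
gripper_width: 0.891
grip_force: 30.0
```

```bash
python3 - <<'E'
from h import *
np.set_printoptions(precision=4,suppress=True)
p,M=tool();print(status.observe()['time_s'],p,np.degrees(np.arctan2(M[1,0],M[0,0])),to([.6096,-.1199,.140]))
c=grab('wrist','w23');boards(c,p[2]-.037+.028,rmax=330)
E
```

```text
42.45 [ 0.6087 -0.1202  0.1873] 175.4011344011443 [-0.0009  0.0004  0.0473]
[[240.0, 250.0], [406.0, 250.0], [406.0, 310.0], [240.0, 310.0]] edges [0.0329 0.0819 0.0329 0.0856] [172.1932  85.4202  -1.3049 -94.5687] centre [ 0.6169 -0.1209  0.1783] tool [-0.0082 -0.      0.0089]
[[83.0, 202.0], [206.0, 202.0], [206.0, 262.0], [83.0, 262.0]] edges [0.031  0.0587 0.0307 0.0613] [166.1107  85.4119  -9.1346 -94.5777] centre [ 0.5847 -0.2056  0.1783] tool [ 0.0172 -0.0871  0.0089]
[[576.0, 170.0], [639.0, 170.0], [639.0, 222.0], [576.0, 222.0]] edges [0.0256 0.0293 0.0258 0.0304] [-174.7399   85.4067    7.6356  -94.5847] centre [0.5845 0.0171 0.1783] tool [0.0352 0.1349 0.0089]
```

Emit:
{"name": "send_rows", "arguments": {
  "jaw": [80,80,80,80,80],
  "delta_pos": [
    [-0.0005,0.0004,0.015],
    [0,0,0.02],
    [0,0,0.015],
    [0,0,0.007],
    [0,0,0.002]
  ],
  "roll": [0,0,0,0,0]
}}

```text
time_s: 43.0
ee_pos: [0.6087, -0.1195, 0.126]
eef_rot: [0.04, 0.999, 0.0, -0.002]
wrist_force: [0.5, 0.2, -1.0]
gripper_width: 0.893
grip_force: 30.0
```

Emit:
{"name": "send_rows", "arguments": {
  "jaw": [80,80,80,80,80],
  "delta_pos": [
    [0,0,0],
    [0,0,0],
    [0,0,0.002],
    [0,0,0.002],
    [0,0,0]
  ],
  "roll": [0,0,0,0,0]
}}

```text
time_s: 43.5
ee_pos: [0.6097, -0.1198, 0.124]
eef_rot: [0.04, 0.999, -0.0, 0.0]
wrist_force: [0.0, -0.3, -1.7]
gripper_width: 0.891
grip_force: 30.0
```

Emit:
{"name": "send_rows", "arguments": {
  "jaw": [80,80,80,80,80],
  "delta_pos": [
    [0,0,0.0015],
    [0,0,0.0015],
    [0,0,0.001],
    [0,0,0],
    [0,0,0]
  ],
  "roll": [0,0,0,0,0]
}}

```text
time_s: 44.0
ee_pos: [0.6097, -0.1198, 0.1215]
eef_rot: [0.04, 0.999, -0.0, 0.001]
wrist_force: [-3.6, -0.1, 5.7]
gripper_width: 0.891
grip_force: 30.0
```

Emit:
{"name": "send_rows", "arguments": {
  "jaw": [80,80,80,80,80],
  "delta_pos": [
    [0.0005,0,0.0015],
    [0.0005,0,0.0015],
    [0.0005,0,0.0015],
    [0.0004,0,0.0015],
    [0,0,0]
  ],
  "roll": [0,0,0,0,0]
}}

```text
time_s: 44.5
ee_pos: [0.6084, -0.1194, 0.1161]
eef_rot: [0.04, 0.999, -0.0, 0.001]
wrist_force: [-3.2, 1.9, 7.6]
gripper_width: 0.892
grip_force: 30.0
```

Emit:
{"name": "send_rows", "arguments": {
  "jaw": [80,80,80,80,80],
  "delta_pos": [
    [0.0002,0,0.0015],
    [0.0002,0,0.0015],
    [0,0,0.0015],
    [0,0,0.0015],
    [0,0,0]
  ],
  "roll": [0,0,0,0,0]
}}

```text
time_s: 45.0
ee_pos: [0.6075, -0.1194, 0.1097]
eef_rot: [0.04, 0.999, -0.0, 0.001]
wrist_force: [-4.0, 2.0, 6.5]
gripper_width: 0.888
grip_force: 30.0
```

Emit:
{"name": "send_rows", "arguments": {
  "jaw": [80,80,80,80,80],
  "delta_pos": [
    [0,0,0.0015],
    [0,0,0.0015],
    [0,0,0.0015],
    [0,0,0.0015],
    [0,0,0]
  ],
  "roll": [0,0,0,0,0]
}}

```text
time_s: 45.5
ee_pos: [0.6067, -0.1192, 0.1039]
eef_rot: [0.039, 0.999, 0.0, -0.0]
wrist_force: [-7.3, 2.2, 8.1]
gripper_width: 0.892
grip_force: 32.9
```

```bash
python3 - <<'E'
from h import *
np.set_printoptions(precision=4,suppress=True)
c=grab('wrist','w24');p,M=tool();print(p)
hs=cv2.cvtColor(c['frame'],cv2.COLOR_RGB2HSV);g=cv2.inRange(hs,(50,70,15),(90,255,255));g[300:]=0
for u in(300,310,335): print(u,[(int(i)+170,int(x)) for i,x in enumerate(np.abs(np.diff(c['frame'][170:300,u].astype(int),axis=0)).sum(1)) if x>45])
# tag-side geometry: predicted board front (down) edge & bottom edge for remaining tilts, E fixed at s=21.5
F=np.array([.631,-.1216,.075]);xh=np.array([.9968,-.08,0])
for th in(15,20,25,30):
    r=np.radians(th);sE=21.5
    f=lambda s,n:F+xh*1e-3*(sE*.866+(s-22)*np.cos(r)-n*np.sin(r))+np.array([0,0,1e-3*(sE*.5+(s-22)*np.sin(r)+n*np.cos(r))])
    print(th,proj(c,f(-22,0)),proj(c,f(-22,28)))
E
```

```text
[ 0.6067 -0.1192  0.1039]
300 [(175, 140), (176, 110), (177, 79), (178, 84), (196, 73), (197, 61), (242, 66), (243, 96), (254, 59), (255, 107), (256, 48)]
310 [(172, 75), (175, 54), (197, 54), (242, 72), (243, 110), (258, 72), (259, 98), (260, 56)]
335 [(190, 53), (191, 47), (196, 75), (197, 144), (198, 50), (238, 170), (239, 62), (243, 59), (254, 78), (256, 50), (257, 82), (271, 133), (272, 150), (276, 203), (277, 83)]
15 [322.0786 251.6413] [322.1122 257.6419]
20 [322.0744 251.248 ] [322.112  252.0006]
25 [322.0698 251.4527] [322.1108 247.294 ]
30 [322.0647 252.221 ] [322.1086 243.5036]
```

Emit:
{"name": "send_rows", "arguments": {
  "jaw": [80,80,80,80,80],
  "delta_pos": [
    [0.001,0,0],
    [0.0003,0,0.001],
    [0,0,0.001],
    [0,0,0],
    [0,0,0]
  ],
  "roll": [0,0,0,0,0]
}}

```text
time_s: 46.05
ee_pos: [0.6064, -0.1192, 0.1023]
eef_rot: [0.04, 0.999, 0.0, 0.001]
wrist_force: [-4.3, 1.9, 8.7]
gripper_width: 0.89
grip_force: 32.4
```

```bash
python3 - <<'E'
from h import *
np.set_printoptions(precision=4,suppress=True)
c=grab('wrist','w25');p,M=tool();s=status.observe();print(p,s['wrist_force'],s['grip_force'])
for u in(300,310,335,350): print(u,[(int(i)+190,int(x)) for i,x in enumerate(np.abs(np.diff(c['frame'][190:300,u].astype(int),axis=0)).sum(1)) if x>45])
F=np.array([.631,-.1216,.075]);xh=np.array([.9968,-.08,0])
for th in(15,20,25,30):
    r=np.radians(th);sE=21.5
    f=lambda s,n:F+xh*1e-3*(sE*.866+(s-22)*np.cos(r)-n*np.sin(r))+np.array([0,0,1e-3*(sE*.5+(s-22)*np.sin(r)+n*np.cos(r))])
    print(th,proj(c,f(-22,0)),proj(c,f(-22,28)),proj(c,f(22,28)))
m=np.hstack([cv2.resize(c['frame'][150:350,180:480,::-1],(400,267)),cv2.resize(load('w15')['frame'][150:350,180:480,::-1],(400,267))])
d=grab('side','d25')['frame'][150:290,300:480,::-1];e=grab('scene','s25')['frame'][150:300,220:420,::-1]
m=np.vstack([m,np.hstack([cv2.resize(d,(400,311)),cv2.resize(e,(400,311))])]);cv2.imwrite('pics/m5.png',m)
E
```

```text
[ 0.6064 -0.1192  0.1023] [-4.536   1.886   8.3574] 32.411565743386745
300 [(197, 47), (198, 62), (242, 66), (243, 105), (254, 83), (255, 109)]
310 [(242, 96), (243, 96), (258, 86), (259, 93)]
335 [(190, 61), (197, 83), (198, 172), (239, 167), (240, 62), (242, 54), (243, 62), (272, 115), (273, 164), (276, 52), (277, 188), (278, 78)]
350 [(198, 107), (238, 168), (239, 55), (242, 60), (243, 54), (255, 63), (257, 62), (271, 100), (272, 150), (275, 53), (276, 170), (277, 67)]
15 [322.0855 253.1207] [322.1153 259.5765] [322.0184 353.5989]
20 [322.0818 252.6782] [322.1153 253.8219] [322.0238 348.2704]
25 [322.0777 252.8401] [322.1145 249.0119] [322.0289 342.8261]
30 [322.0731 253.5717] [322.1127 245.1279] [322.0337 337.3289]
```

Emit:
{"name": "send_rows", "arguments": {
  "jaw": [80,80,80,80,80],
  "delta_pos": [
    [0,0,0.001],
    [0,0,0.0005],
    [0,0,0],
    [0,0,0],
    [0,0,0]
  ],
  "roll": [0,0,0,0,0]
}}

```text
time_s: 46.7
ee_pos: [0.6061, -0.1192, 0.1007]
eef_rot: [0.04, 0.999, 0.0, 0.001]
wrist_force: [-6.3, 1.4, 8.0]
gripper_width: 0.891
grip_force: 32.7
```

```bash
python3 - <<'E'
from h import *
c=grab('wrist','w26');d=grab('side','d26')
m=np.vstack([cv2.resize(c['frame'][170:340,160:480,::-1],(640,340),interpolation=cv2.INTER_CUBIC),cv2.resize(d['frame'][175:265,330:540,::-1],(640,260),interpolation=cv2.INTER_CUBIC)])
cv2.imwrite('pics/m6.png',m)
E
```

```text
(no output)
```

View pics/m6.png

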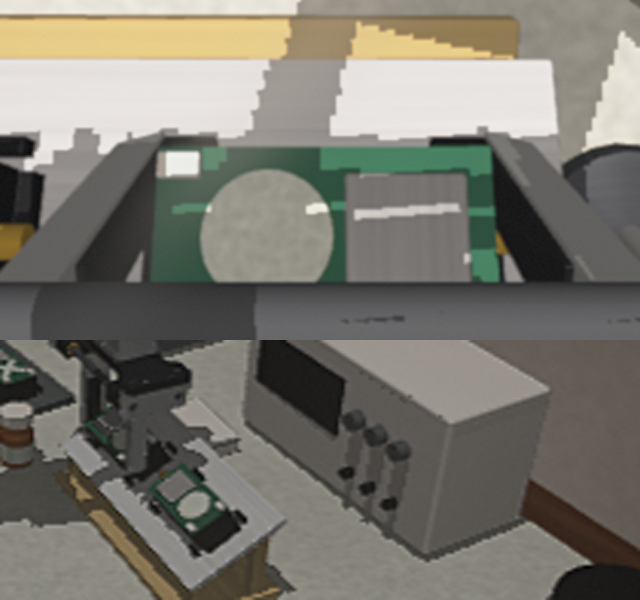

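m6: pass_new lies in the freed nest with its lower edge over the two lower corner blocks, and pass_old is untouched beside it. I release gently and verify by measurement.

Emit:
{"name": "send_rows", "arguments": {
  "jaw": [91,93,96,100,100],
  "delta_pos": [
    [0,0,-0.0005],
    [0,0,-0.0005],
    [0,0,0],
    [0,0,0],
    [0,0,0]
  ],
  "roll": [0,0,0,0,0]
}}

```text
time_s: 47.3
ee_pos: [0.6061, -0.1201, 0.0996]
eef_rot: [0.04, 0.999, -0.001, 0.0]
wrist_force: [-0.7, -1.6, 3.2]
gripper_width: 0.999
grip_force: 1.7
```

Emit:
{"name": "send_rows", "arguments": {
  "jaw": [100,100,100,100,100],
  "delta_pos": [
    [0,0,0],
    [0,0,-0.005],
    [0,0,-0.015],
    [0,0,-0.03],
    [0,0,-0.03]
  ],
  "roll": [0,0,0,0,0]
}}

```text
time_s: 47.8
ee_pos: [0.6057, -0.1191, 0.1803]
eef_rot: [0.04, 0.999, 0.0, -0.0]
wrist_force: [0.1, 0.4, -0.7]
gripper_width: 1.004
grip_force: 0.0
```

Emit:
{"name": "send_rows", "arguments": {
  "jaw": [100,100,100,100,100],
  "delta_pos": [
    [-0.01,0,-0.045],
    [-0.02,0,-0.04],
    [-0.02,0,-0.02],
    [-0.02,0,0],
    [-0.015,0,0]
  ],
  "roll": [0,0,0,0,0]
}}

```text
time_s: 48.3
ee_pos: [0.6921, -0.126, 0.2869]
eef_rot: [0.04, 0.999, -0.0, 0.002]
wrist_force: [-0.0, -0.4, -0.5]
gripper_width: 1.003
grip_force: 0.0
```

Emit:
{"name": "send_rows", "arguments": {
  "jaw": [100,100,100,100,100],
  "delta_pos": [
    [0,0,0],
    [0,0,0],
    [0,0,0],
    [0,0,0],
    [0,0,0]
  ],
  "roll": [0,0,0,0,0]
}}

```text
time_s: 48.8
ee_pos: [0.6902, -0.1262, 0.285]
eef_rot: [0.04, 0.999, -0.0, 0.0]
wrist_force: [-0.5, -0.0, -0.2]
gripper_width: 0.998
grip_force: 0.0
```

```bash
python3 - <<'E'
from h import *
np.set_printoptions(precision=4,suppress=True)
p,M=tool();print(status.observe()['time_s'],p)
c=grab('wrist','w27');boards(c,.099);grab('scene','s27');grab('side','d27')
def f(c,y,s,n,x0=0): 
    F=np.array([.631,-.1216,.075]);xh=np.array([.9968,-.08,0]);yh=np.array([.08,.9968,0]);r=np.radians(30)
    return proj(c,F+yh*y+xh*1e-3*(s*.866-n*.5)+np.array([0,0,1e-3*(s*.5+n*.866)]))
for y in(0,-.130): print([f(c,y+dy,s,28).round(1).tolist() for dy,s in((-.042,-22),(.042,-22),(.042,22),(-.042,22))])
E
```

```text
48.8 [ 0.6902 -0.1262  0.285 ]
[[139.0, 99.0], [231.0, 99.0], [231.0, 140.0], [139.0, 140.0]] edges [0.0378 0.0858 0.0376 0.0882] [168.2659  85.4     -8.1557 -94.5942] centre [ 0.6079 -0.2501  0.099 ] tool [ 0.0723 -0.1301  0.186 ]
[[277.0, 97.0], [364.0, 97.0], [364.0, 138.0], [277.0, 138.0]] edges [0.0375 0.081  0.0374 0.0832] [173.6451  85.3998  -2.9436 -94.5945] centre [ 0.6163 -0.1223  0.099 ] tool [ 0.0741 -0.002   0.186 ]
[[519.0, 91.0], [603.0, 80.0], [608.0, 121.0], [524.0, 132.0]] edges [0.0384 0.0764 0.0385 0.0784] [-169.6808   92.2895   13.3841  -87.5116] centre [0.6243 0.1052 0.099 ] tool [0.0844 0.2254 0.1859]
[[278.8, 98.1], [366.2, 98.1], [367.9, 139.5], [277.1, 139.5]]
[[143.6, 98.2], [231.0, 98.1], [227.5, 139.5], [136.8, 139.5]]
```

```bash
python3 - <<'E'
from h import *
def m(n,P,r=30):
    c=load(n);u,v=proj(c,P).astype(int);w=c['frame'][v-r:v+r,u-r:u+r];hs=cv2.cvtColor(np.ascontiguousarray(w),cv2.COLOR_RGB2HSV)
    g=cv2.inRange(hs,(50,60,15),(90,255,255));g=cv2.morphologyEx(g,cv2.MORPH_CLOSE,np.ones((9,9)))
    out=[]
    for k in cv2.findContours(g,cv2.RETR_EXTERNAL,cv2.CHAIN_APPROX_NONE)[0]:
        if cv2.contourArea(k)>80:
            q=cv2.minAreaRect(k);out.append((tuple(np.round(np.array(q[0])+[u-r,v-r],1)),tuple(np.round(q[1],1)),round(q[2],1)))
    return out
for n in('side0','d27','scene0','s27'):
    print(n,'nest a',m(n,[.617,-.1205,.1]));print(n,'nest b',m(n,[.607,-.25,.1]))
for n,P in(('scene0',[.4286,.226,.03]),):pass
for n in('s27',):
    for P in([.6169,.2765,.04],[.6237,.147,.04]): print('tray',m(n,P,22),proj(load(n),P))
a=load('scene0')['frame'].astype(int);b=load('s27')['frame'].astype(int)
for nm,(x,y) in dict(mug=(155,290),spool=(308,198),jar=(340,226),driver=(456,177),adapter=(430,149),case=(365,292),purple=(203,197)).items(): print(nm,np.abs(a-b)[y-8:y+8,x-8:x+8].mean().round(1))
E
```

```text
side0 nest a [((np.float64(388.5), np.float64(226.0)), (np.float64(16.0), np.float64(19.0)), 90.0), ((np.float64(370.5), np.float64(207.5)), (np.float64(21.2), np.float64(13.7)), 48.8)]
side0 nest b [((np.float64(390.2), np.float64(228.8)), (np.float64(23.8), np.float64(14.7)), 50.2), ((np.float64(370.0), np.float64(206.5)), (np.float64(17.0), np.float64(18.0)), 90.0)]
d27 nest a [((np.float64(388.5), np.float64(226.0)), (np.float64(16.0), np.float64(19.0)), 90.0), ((np.float64(371.5), np.float64(209.4)), (np.float64(13.9), np.float64(14.5)), 52.1)]
d27 nest b [((np.float64(391.0), np.float64(229.5)), (np.float64(23.3), np.float64(14.8)), 45.0), ((np.float64(370.6), np.float64(209.5)), (np.float64(15.2), np.float64(17.6)), 47.7)]
scene0 nest a [((np.float64(308.0), np.float64(252.3)), (np.float64(8.7), np.float64(35.5)), 68.2)]
scene0 nest b [((np.float64(258.2), np.float64(273.7)), (np.float64(9.1), np.float64(35.6)), 65.9)]
s27 nest a [((np.float64(307.7), np.float64(252.1)), (np.float64(8.3), np.float64(34.1)), 70.3)]
s27 nest b [((np.float64(258.1), np.float64(273.8)), (np.float64(9.1), np.float64(34.7)), 65.9)]
tray [((np.float64(426.2), np.float64(199.0)), (np.float64(15.6), np.float64(28.2)), 57.5)] [426.05906822 197.54788585]
tray [((np.float64(392.2), np.float64(220.1)), (np.float64(16.2), np.float64(30.1)), 58.4)] [392.35111167 218.38490624]
mug 12.9
spool 14.4
jar 63.3
driver 10.1
adapter 4.0
case 68.4
purple 59.6
```

```bash
python3 -c "
from workcell import robot
print(robot.sign_off())"
```

```text
the job is handed in; nothing more can be done
None
```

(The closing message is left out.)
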